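# Load the spray turntable with door handles, prove it spins clear, open the primer pot

### The arm

A 6-joint arm with a two-finger parallel gripper is mounted at the origin on a cart in front of the work surface, level with it; the furniture and walls round the work are solid. World frame = base frame: x ahead of the robot, y to its left, z up, the work surface at z = 0. Lengths are in m, angles in rad, forces in N, time in s.
With the tool pointing down it reaches from about 0.3 to 0.875 m from the base axis. Payload 6.4 kg.
Tool frame: the origin (TCP) lies midway between the tips of the shut fingers; the grasp point (between the pads) lies 19 mm behind it; z points along the fingers, x is the direction in which the jaws open and shut, and the axes are right-handed (so a half turn about z gives the same grasp; the last joint's range is limited). The gripper opens to 88 mm and grips with 3 to 60 N. Pads are 18 mm wide; open, the fingers measure 123 mm over their backs; the gripper's body (75 mm by 187 mm) begins 45 mm behind the grasp point.
Start: joints at [-1.528, 0.181, 1.607, -0, 1.354, -0.206], TCP at [0.142, -0.557, 0.239] pointing down, gripper open.
Joint ranges: [-2.99, 2.99], [-0.89, 2.07], [0.3, 2.58], [-1.14, 4.28], [0, 2.63], [-3.12, 3.12]. Speed limits (rad/s): [2.57, 2.57, 3.01, 3.14, 3.14, 3.14].

### API

Orientations are given as a unit quaternion [w, x, y, z].
In Python, from station import readout, cams, close_job gives the robot as it stands.
- The arm moves only by the tool apply_moves, never from a script. Its argument "moves" is one flat list of numbers, 5 for each row, row after row: the opening, from -1 (shut) to 1 (fully open), then the shift along the tool's x, y, z in m, then the turn about the tool's z in degrees. A call has exactly 5 rows; each row shifts and turns the commanded pose from where the row before left it, along the tool's axes as they then stand; what a row does not reach is not made up. A row lasts 1/10 s, in which the tool goes at most 50 mm and 8.59 degrees, less where a joint would pass 70% of its speed; a pose out of reach is approached as far as the arm can. A call with a gripper value outside its range is refused whole. The fingers move at their own pace and stop on an object; "newtons" is the grip in N (left out, the last holds). Time passes only in rows, so rows that do not move let the fingers close, or fill a call up. It gives the time, the measured TCP pose, the force and the opening at its end, in the units of the state.
- readout.get_state(): the state, without advancing time (a new reading comes with each control period).
- cams.capture(name): name is "scene" or "top"; returns a dict with "img" (480x640x3 uint8, blue, green, red), "fx", "fy", "cx", "cy" (pixels), "k1" (the pictures are not rectified: a ray, as slopes to the right and down, at radius r is drawn at 1 + k1 r^2 times it, then the intrinsics apply), "R" (3x3) and "t" (3): a world point X has camera coordinates R X + t. Camera axes: x right, y down, z forward; pixel columns grow to the right and rows downward; lengths in m; the calibration is good to about 2 mm. A picture is of the moment at which its call begins. There is no depth.
- close_job(): hands the job in, once; it reports no verdict.
The state is a dict: "time": time; "qpos": joint angles; "qvel": joint speeds; "joint_efforts": joint torques, N m; "tcp_pos": TCP position; "eef_rot": TCP orientation; "ft_force": force on the tool from outside, world axes, zero at the start; "moment": the same for the moment, N m; "opening": finger opening in m.
Only numpy, scipy, OpenCV 4.12 (cv2) and the standard library are available. Lean on these libraries where they do the work, as an engineer would, in place of code of your own. Each camera call takes 0.05 s, during which the arm holds its last target. There are 200 camera calls.

### The job

Get the door handles ready for primer: lay every door handle that lies on the bench across a wire rest of the spray turntable, one to a rest and show face up, so that its feet straddle the two rods. Then give the loaded turntable a push by a peg and take the hand away, to check that it turns freely past the screen: it must run by itself at a good turning speed for at least three seconds, touching nothing, with all handles staying on their rests. Only after that unscrew the lid of the primer pot, lay it flat in the empty half of the drip tray, and leave the turntable standing still with the handles on it and the rest of the bench undisturbed.

Things in the scene. Friction and masses are not known exactly. Their poses are not given: they have to be found in the camera images.
- handle_1: Chrome car door handle, 182 (y) x 30 (x) x 34 (z) mm, 0.2-0.4 kg: a bow 22 mm wide on three 30 x 30 mm feet 14 mm high, centred at y = +2 and +-76 mm; between them the bow's underside is 7 mm above the feet's. Grip across the middle (22 to 30 mm). Origin: mid length, level of the feet's undersides; z out of the show face. Starts on the bench, feet down. One may be absent (None).
- handle_2: Chrome car door handle, 182 (y) x 30 (x) x 34 (z) mm, 0.2-0.4 kg: a bow 22 mm wide on three 30 x 30 mm feet 14 mm high, centred at y = +2 and +-76 mm; between them the bow's underside is 7 mm above the feet's. Grip across the middle (22 to 30 mm). Origin: mid length, level of the feet's undersides; z out of the show face. Starts on the bench, feet down. One may be absent (None).
- handle_3: Chrome car door handle, 182 (y) x 30 (x) x 34 (z) mm, 0.2-0.4 kg: a bow 22 mm wide on three 30 x 30 mm feet 14 mm high, centred at y = +2 and +-76 mm; between them the bow's underside is 7 mm above the feet's. Grip across the middle (22 to 30 mm). Origin: mid length, level of the feet's undersides; z out of the show face. Starts on the bench, feet down. One may be absent (None).
- rest_1 (a point): Middle of one of 3 wire rests turning with the disc, 68 mm from its axis: two radial steel rods, 8 mm thick, 56 mm long, tips turned up, 76 mm apart. The point is midway between the rods, level with their tops, 44 mm above the disc. A seated handle lies tangentially across both, middle foot between them, origin 7 mm below the point, may lean 0.2 rad; play 13 mm radially, 17 mm lengthwise.
- rest_2 (a point): Middle of one of 3 wire rests turning with the disc, 68 mm from its axis: two radial steel rods, 8 mm thick, 56 mm long, tips turned up, 76 mm apart. The point is midway between the rods, level with their tops, 44 mm above the disc. A seated handle lies tangentially across both, middle foot between them, origin 7 mm below the point, may lean 0.2 rad; play 13 mm radially, 17 mm lengthwise.
- rest_3 (a point): Middle of one of 3 wire rests turning with the disc, 68 mm from its axis: two radial steel rods, 8 mm thick, 56 mm long, tips turned up, 76 mm apart. The point is midway between the rods, level with their tops, 44 mm above the disc. A seated handle lies tangentially across both, middle foot between them, origin 7 mm below the point, may lean 0.2 rad; play 13 mm radially, 17 mm lengthwise.
- peg_1 (a point): Top of one of 3 upright turning pegs on the disc, midway between the rests: rubber-sleeved, 16 mm thick, 60 mm high above the disc, 148 mm from the axis. Lay a finger against it before pushing and speed up smoothly: a running hit jars the wrist.
- peg_2 (a point): Top of one of 3 upright turning pegs on the disc, midway between the rests: rubber-sleeved, 16 mm thick, 60 mm high above the disc, 148 mm from the axis. Lay a finger against it before pushing and speed up smoothly: a running hit jars the wrist.
- peg_3 (a point): Top of one of 3 upright turning pegs on the disc, midway between the rests: rubber-sleeved, 16 mm thick, 60 mm high above the disc, 148 mm from the axis. Lay a finger against it before pushing and speed up smoothly: a running hit jars the wrist.
- turntable_axis (a point): Centre of the upper side of the turntable's plywood disc, on its vertical axis. The disc is 320 mm across and 12 mm thick, its upper side 33.5 mm above the bench; its foot is fixed to the bench.
- turntable (a joint): Turning angle of the disc, rad; grows counter-clockwise seen from above, no end stops. Light bearing: let go at 2.5 rad/s, the loaded disc coasts for about 6 s, slowing by about 0.4 rad/s each second. A good turning speed is more than 1 rad/s.
- spray_screen: Folded cardboard overspray screen, fixed upright on the bench behind the turntable: 170 mm high, middle panel 150 mm wide, 200 mm from the turntable's axis, and two 75 mm wings bent towards the robot. Origin at the foot of the middle panel.
- pot_tray: Steel drip tray, fixed, 230 mm (x) by 116 mm (y), rim 14 mm high. In its half towards -x the aluminium primer pot, 76 mm across, is held in a steel clamp so that it cannot turn; the other half is empty. Origin under the middle of the tray.
- pot_mouth (a point): Centre of the pot's mouth, on the pot's vertical axis, 114.5 mm above the bench and 56 mm from the tray's middle towards its -x. The seated lid reaches from 22.5 mm below to 10 mm above this point.
- lid_space (a point): Middle of the empty half of the drip tray, on its floor, 50 mm from the tray's middle towards its +x. The free floor round it is about 110 mm by 105 mm.
- pot_lid: Black ribbed screw lid, 57 mm across, 32.5 mm high, 60 g. Origin at the centre of its underside (open end), z up out of the crown. Starts screwed down on the pot. Turned counter-clockwise seen from above it rises 7 mm a turn and lets go after about 1.75 turns (11 rad); it turns easily, cannot be pulled off before. A sealing plug inside sits in the mouth: lift 25 mm straight up to clear.
- tape_roll: Roll of black electrical tape, 64 mm across, 19 mm high, lying flat; a loose bystander. Origin at the centre of its underside.
- small_cup: Paper mixing cup, 56 mm across, 61 mm high, upright; a loose bystander. Origin at the centre of its underside.

How it is judged:
On the way, in this order (a step that is already met when the one before it is completed fails the run):
1. every handle lies across a rest, feet straddling the rods, show face up, and the robot has let go of them (angle between each of handle_1, handle_2, handle_3's own z axis and vertical below 0.35 rad and ((horizontal distance between handle_1 and rest_1 below 0.03 m and z of handle_1 in the frame of rest_1 between -0.013 and -0.002 m) or (horizontal distance between handle_1 and rest_2 below 0.03 m and z of handle_1 in the frame of rest_2 between -0.013 and -0.002 m) or (horizontal distance between handle_1 and rest_3 below 0.03 m and z of handle_1 in the frame of rest_3 between -0.013 and -0.002 m)) and ((horizontal distance between handle_2 and rest_1 below 0.03 m and z of handle_2 in the frame of rest_1 between -0.013 and -0.002 m) or (horizontal distance between handle_2 and rest_2 below 0.03 m and z of handle_2 in the frame of rest_2 between -0.013 and -0.002 m) or (horizontal distance between handle_2 and rest_3 below 0.03 m and z of handle_2 in the frame of rest_3 between -0.013 and -0.002 m)) and ((horizontal distance between handle_3 and rest_1 below 0.03 m and z of handle_3 in the frame of rest_1 between -0.013 and -0.002 m) or (horizontal distance between handle_3 and rest_2 below 0.03 m and z of handle_3 in the frame of rest_2 between -0.013 and -0.002 m) or (horizontal distance between handle_3 and rest_3 below 0.03 m and z of handle_3 in the frame of rest_3 between -0.013 and -0.002 m)) and contact force between each of the fingers, the arm and handle_1 below 0.2 N and contact force between each of the fingers, the arm and handle_2 below 0.2 N and contact force between each of the fingers, the arm and handle_3 below 0.2 N), for 0.3 s.
2. pushed and let go, the loaded turntable runs by itself at more than 1 rad/s for three seconds, touched by nothing, nothing rubbing on the screen, all handles on their rests (all of step 1 and (velocity of joint turntable above 1 rad/s or velocity of joint turntable below -1 rad/s) and contact force between each of the fingers, the arm and turntable below 0.2 N and contact force between spray_screen and anything else below 0.2 N), for 3 s.
3. the lid is unscrewed and lifted clear of the pot ((z of pot_lid in the frame of pot_mouth above 0.024 m or horizontal distance between pot_lid and pot_mouth above 0.06 m)), for 0.1 s.
At the end, for the whole second after the job is handed in: every handle lies show face up across a rest (origin within 30 mm of the rest point in plan, 2 to 13 mm below it, leaning under 20 degrees); the turntable stands still; the lid lies flat, either way up, at rest in the tray, centre within 45 mm of the middle of the empty half (angle between each of handle_1, handle_2, handle_3's own z axis and vertical below 0.35 rad and ((horizontal distance between handle_1 and rest_1 below 0.03 m and z of handle_1 in the frame of rest_1 between -0.013 and -0.002 m) or (horizontal distance between handle_1 and rest_2 below 0.03 m and z of handle_1 in the frame of rest_2 between -0.013 and -0.002 m) or (horizontal distance between handle_1 and rest_3 below 0.03 m and z of handle_1 in the frame of rest_3 between -0.013 and -0.002 m)) and ((horizontal distance between handle_2 and rest_1 below 0.03 m and z of handle_2 in the frame of rest_1 between -0.013 and -0.002 m) or (horizontal distance between handle_2 and rest_2 below 0.03 m and z of handle_2 in the frame of rest_2 between -0.013 and -0.002 m) or (horizontal distance between handle_2 and rest_3 below 0.03 m and z of handle_2 in the frame of rest_3 between -0.013 and -0.002 m)) and ((horizontal distance between handle_3 and rest_1 below 0.03 m and z of handle_3 in the frame of rest_1 between -0.013 and -0.002 m) or (horizontal distance between handle_3 and rest_2 below 0.03 m and z of handle_3 in the frame of rest_2 between -0.013 and -0.002 m) or (horizontal distance between handle_3 and rest_3 below 0.03 m and z of handle_3 in the frame of rest_3 between -0.013 and -0.002 m)) and velocity of joint turntable between -0.06 and 0.06 rad/s and horizontal distance between pot_lid and lid_space below 0.045 m and z of pot_lid in the frame of lid_space below 0.042 m and linear speed of pot_lid below 0.02 m/s and (angle between pot_lid's own z axis and vertical below 0.15 rad or angle between pot_lid's own z axis and vertical above 2.99 rad)); the robot touches nothing.
It fails at once if the tape roll or the mixing cup is shoved more than 60 mm (distance of any of tape_roll, small_cup from where it was at the start of the episode above 0.06 m).
Of handle_1, handle_2, handle_3 only 2 to 3 are there at a start; the rules pass over those that are not, and their reading is None.
At some moment in a run one of handle_1, handle_2, handle_3 may be knocked a few centimetres aside while the robot is not near it.
Once in a run the grip may slacken for a moment while it holds something.
It also fails if it takes over 210 s, if anything falls off the work surface, if the arm or the gripper's body presses on something with over 40 N, if the wrist force passes 120 N, or if a joint passes its speed limit or range.

## Working session

There is one attempt and no reset: what is moved stays moved. The work goes in short steps, Python scripts to look and compute and a tool call to move; the robot and the scene stay as the last step left them, time stands still between calls to the robot, and variables do not carry over. Pictures are saved under pics/ and viewed, about 12 in all and at most 16, crops included, and the job is handed in when it is done.

Besides the shell and the picture viewer there is one more tool, called after "Emit:" by a JSON object that holds its "api" and its "payload". apply_moves: Moves the arm, as the interface text tells. Its arguments: {"type":"object","properties":{"moves":{"type":"array","items":{"type":"number"}},"newtons":{"type":"number"}},"required":["moves"]}

```bash
ls; mkdir -p pics; cat > h.py <<'E'
import numpy as np, cv2
from station import readout, cams
def ray(c,u,v):
    K=np.array([[c['fx'],0,c['cx']],[0,c['fy'],c['cy']],[0,0,1]])
    p=cv2.undistortPoints(np.array([[[u,v]]],float),K,np.array([c['k1'],0,0,0.])).ravel() if 1 else 0
    # model: distorted = s*(1+k1 r^2) -> OpenCV radial model
    R=np.array(c['R']);t=np.array(c['t'])
    return -R.T@t, R.T@np.array([p[0],p[1],1])
def onz(c,u,v,z):
    o,d=ray(c,u,v); return o+d*(z-o[2])/d[2]
def two(c1,p1,c2,p2):
    o1,d1=ray(c1,*p1);o2,d2=ray(c2,*p2)
    s=np.linalg.lstsq(np.c_[d1,-d2],o2-o1,rcond=None)[0]
    a=o1+s[0]*d1;b=o2+s[1]*d2
    return (a+b)/2,np.linalg.norm(a-b)
def proj(c,X):
    K=np.array([[c['fx'],0,c['cx']],[0,c['fy'],c['cy']],[0,0,1]])
    R=np.array(c['R']);t=np.array(c['t'],float)
    return cv2.projectPoints(np.array([X],float),cv2.Rodrigues(R)[0],t,K,np.array([c['k1'],0,0,0.]))[0].ravel()
def save(c,n): cv2.imwrite('pics/'+n+'.png',c['img'])
E
python3 - <<'E'
from h import *
import pickle
d={}
for n in('scene','top'):
    c=cams.capture(n); save(c,n+'0'); d[n]=c
    R=np.array(c['R']);print(n,c['fx'],c['cx'],c['cy'],c['k1'],-R.T@np.array(c['t']),R[2])
pickle.dump(d,open('c0.pkl','wb'))
print(readout.get_state())
E
```

```text
pics
scene 550.455449119442 322.5491117418842 242.04910860782343 0.009702936649433632 [-0.30658688 -1.15635371  0.85429356] [ 0.52652474  0.70407708 -0.47649467]
top 510.5732977230976 325.62456362265624 244.5087214503041 0.049918615775391924 [0.38851283 0.01887735 1.33741899] [ 0.13527457 -0.02309592 -0.99053893]
{'time': 0.1, 'qpos': array([-1.52827358e+00,  1.81490229e-01,  1.60787475e+00, -5.43826060e-06,
        1.35380047e+00, -2.06291130e-01]), 'qvel': array([-0.00048204, -0.00030443, -0.00327297,  0.00112574,  0.0007109 ,
        0.0002137 ]), 'joint_efforts': array([ 4.97666824e-04, -4.34821880e+01, -3.42694902e+01,  7.05294125e-02,
        3.41147091e-02, -4.50263485e-05]), 'tcp_pos': array([ 0.1415962 , -0.55680759,  0.2379031 ]), 'eef_rot': array([-5.97968049e-04,  7.89384223e-01, -6.13898958e-01, -5.10745688e-04]), 'ft_force': array([0.40347582, 0.83125298, 0.09541604]), 'moment': array([-0.03448486, -0.01893789,  0.00838705]), 'opening': 0.08800198708495502}
```

View pics/scene0.png

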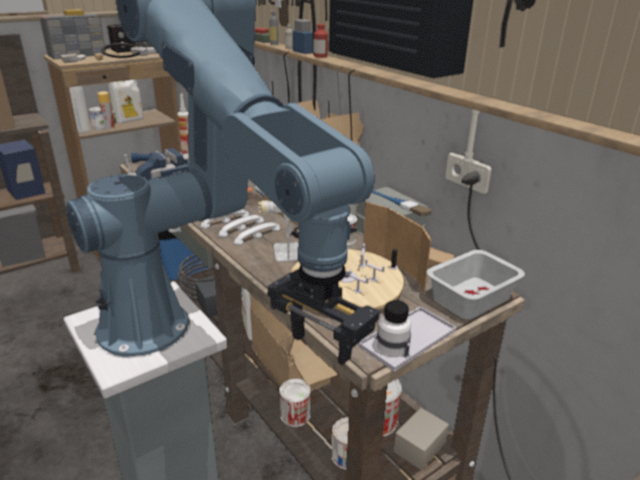

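View pics/top0.png

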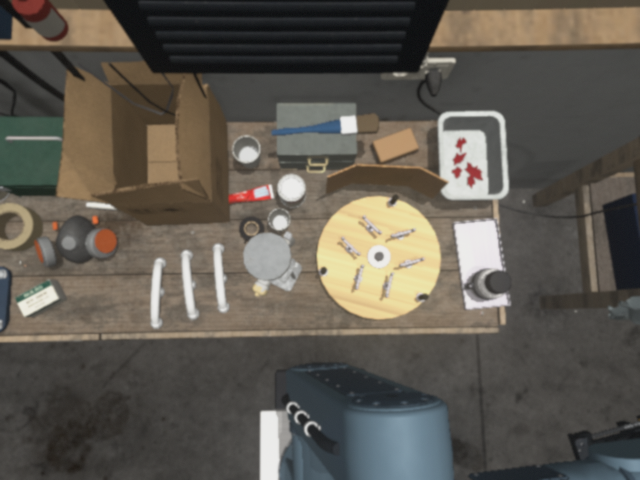

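The scene picture shows the three handles near (215–280, 215–240), and the turntable partly behind the gripper. In the top picture the handles are at about (157,292), (189,284) and (221,278). The disc centre is at (379,257), the pegs at (393,201), (323,271) and (422,297), and the pot lid at about (493,283). The tape and cup are near (251,229) and (280,220).

```bash
python3 - <<'E'
from h import *
import pickle
d=pickle.load(open('c0.pkl','rb'));t=d['top'];s=d['scene']
for name,p,z in [('axis',(379,257),.0335),('peg',(393,201),.0935),('peg',(323,271),.0935),('peg',(422,297),.0935),('lidtop',(493,283),.1245),('tray TL',(456,222),.014),('trayTR',(495,220),.014),('trayBL',(467,307),.014),('tape',(251,229),.019),('cup',(280,220),.06),('pan',(268,257),.05)]:
    print(name,onz(t,*p,z).round(4))
# handles in top
g=t['img'].astype(int);m=((g.min(2)>130)&(g.max(2)-g.min(2)<40)).astype(np.uint8)*255
for c in cv2.findContours(m[240:335,145:235],cv2.RETR_EXTERNAL,cv2.CHAIN_APPROX_NONE,offset=(145,240))[0]:
    if cv2.contourArea(c)<60: continue
    (cx,cy),wh,a=cv2.minAreaRect(c)
    pts=c[:,0];ax=np.linalg.svd(pts-pts.mean(0),full_matrices=False)[2][0]
    q=(pts-[cx,cy])@ax; e1=pts[q.argmin()];e2=pts[q.argmax()]
    A,B=onz(t,*e1,.012),onz(t,*e2,.012)
    print('h',(cx,cy),wh,a,onz(t,cx,cy,.03).round(4),np.linalg.norm(A-B),A.round(3),B.round(3), 'scene px',proj(s,onz(t,cx,cy,.03)).round(1))
a=cv2.resize(t['img'][235:335,140:290],None,fx=5,fy=5,interpolation=cv2.INTER_CUBIC)
b=cv2.resize(t['img'][185:325,310:515],None,fx=3.9,fy=3.9,interpolation=cv2.INTER_CUBIC)
cv2.imwrite('pics/a.png',a);cv2.imwrite('pics/b.png',b)
cv2.imwrite('pics/c.png',cv2.resize(s['img'][200:380,190:460],None,fx=2.96,fy=2.96,interpolation=cv2.INTER_CUBIC))
E
```

```text
axis [ 0.5325 -0.1484  0.0335]
peg [ 0.6658 -0.1797  0.0935]
peg [ 0.4932 -0.0027  0.0935]
peg [ 0.4268 -0.2424  0.0935]
lidtop [ 0.457  -0.406   0.1245]
tray TL [ 0.625  -0.3569  0.014 ]
trayTR [ 0.6291 -0.4599  0.014 ]
trayBL [ 0.4023 -0.374   0.014 ]
tape [0.6117 0.1821 0.019 ]
cup [0.6271 0.1039 0.06  ]
pan [0.5342 0.1351 0.05  ]
h (156.53541564941406, 292.4690246582031) (13.104243278503418, 71.24185943603516) 3.814074993133545 [0.4503 0.4164 0.03  ] 0.180678059192169 [0.542 0.416 0.012] [0.362 0.425 0.012] scene px [225.6 213.8]
h (188.78628540039062, 284.4698791503906) (69.56304168701172, 12.771544456481934) 83.9909896850586 [0.4691 0.3367 0.03  ] 0.1793199841707987 [0.56  0.355 0.012] [0.382 0.328 0.012] scene px [241.8 220.9]
h (220.0253448486328, 277.5412902832031) (69.52025604248047, 11.998200416564941) 85.03025817871094 [0.4855 0.2585 0.03  ] 0.18025447963556362 [0.577 0.273 0.012] [0.399 0.248 0.012] scene px [257.8 228.4]
```

View pics/b.png

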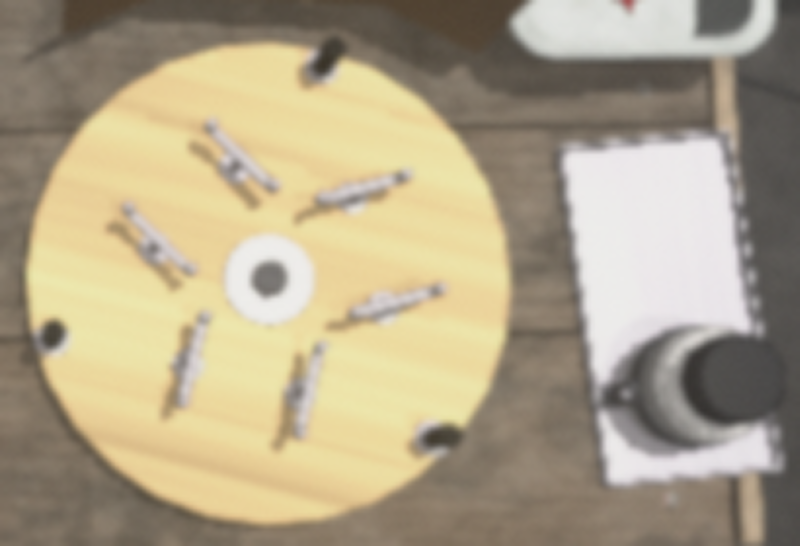

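View pics/c.png

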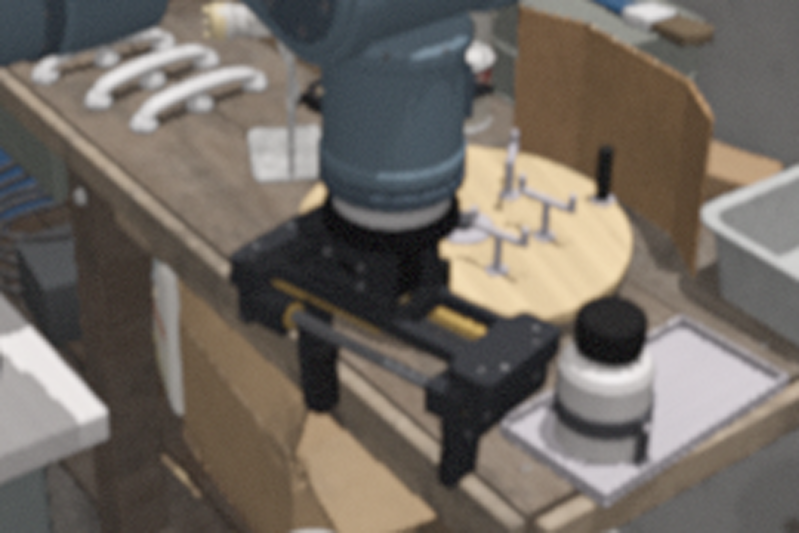

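View pics/a.png

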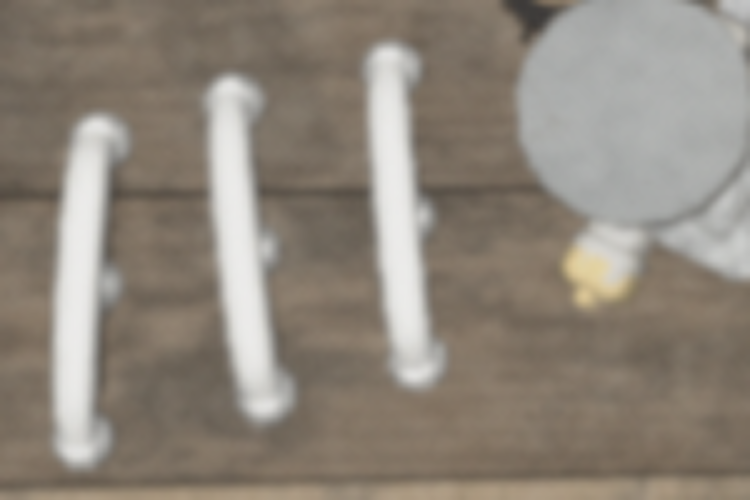

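The enlarged top view shows six radial rods, with rests at about 45°, 165° and -75°, three pegs and the white empty tray half. The handles are clear of each other. The grey disc next to the turntable seems to stand on a stem, so I need its height. I'll swing the hand to the handle side at small x, away from that stem, and look again.

Emit:
{"api": "apply_moves", "payload": {"moves": [0,-0.024,-0.0345,-0.0075,0,0,-0.024,-0.0345,-0.0075,0,0,-0.024,-0.0345,-0.0075,0,0,-0.024,-0.0345,-0.0075,0,0,-0.024,-0.0345,-0.0075,0]}}

```text
time: 0.6
tcp_pos: [0.2799, -0.3969, 0.2761]
eef_rot: [-0.0, 0.789, -0.614, -0.0]
ft_force: [-0.1, -0.8, -0.2]
opening: 0.0501
```

Emit:
{"api": "apply_moves", "payload": {"moves": [0,-0.024,-0.0345,-0.0075,0,0,-0.024,-0.0345,-0.0075,0,0,-0.024,-0.0345,-0.0075,0,0,-0.045,-0.0115,0,0,0,-0.045,-0.0115,0,0]}}

```text
time: 1.1
tcp_pos: [0.3621, -0.2086, 0.2984]
eef_rot: [-0.0, 0.789, -0.614, -0.0]
ft_force: [0.6, 0.9, -0.1]
opening: 0.0441
```

Emit:
{"api": "apply_moves", "payload": {"moves": [0,-0.045,-0.0115,0,0,0,-0.045,-0.0115,0,0,0,-0.045,-0.0115,0,0,0,-0.045,-0.0115,0,0,0,-0.045,-0.0115,0,0]}}

```text
time: 1.6
tcp_pos: [0.3616, 0.0236, 0.2986]
eef_rot: [-0.0, 0.789, -0.614, 0.0]
ft_force: [1.2, -0.3, -0.3]
opening: 0.0443
```

Emit:
{"api": "apply_moves", "payload": {"moves": [0,-0.045,-0.0115,0,0,0,-0.045,-0.0115,0,0,0,-0.045,-0.0115,0,0,0,-0.045,-0.0115,0,0,0,-0.045,-0.0115,0,0]}}

```text
time: 2.1
tcp_pos: [0.3619, 0.2562, 0.2986]
eef_rot: [-0.0, 0.79, -0.614, 0.0]
ft_force: [0.6, 0.0, 0.6]
opening: 0.0439
```

```bash
python3 - <<'E'
from h import *
import pickle
d={n:cams.capture(n) for n in('scene','top')}
pickle.dump(d,open('c1.pkl','wb'))
s=d['scene']
cv2.imwrite('pics/c1.png',cv2.resize(s['img'][170:370,200:467],None,fx=2.99,fy=2.99,interpolation=cv2.INTER_CUBIC))
save(d['top'],'t1')
st=readout.get_state();print(st['tcp_pos'],st['eef_rot'],st['opening'],st['qpos'])
E
```

```text
[0.36117769 0.25851052 0.29821083] [-9.90187395e-05  7.91461120e-01 -6.11218833e-01 -9.07685573e-04] 0.04385058701032413 [ 3.51586971e-01 -1.72730896e-01  1.84145729e+00  1.64976947e-03
  1.47366555e+00  1.66662627e+00]
```

View pics/c1.png

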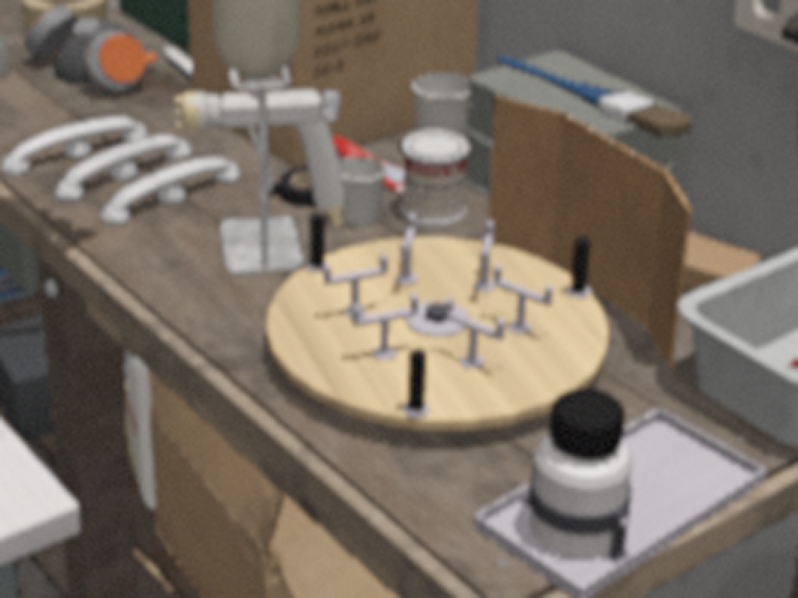

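The picture shows a spray gun on a stand, its stem foot at crop (268,262) and its body at about (260,105). It's tall and close to the handle side of the disc. Peg tops are at (319,218), (581,240) and (417,353), and the lid crown is at (590,405). Next I'll triangulate.

```bash
python3 - <<'E'
from h import *
import pickle
d=pickle.load(open('c1.pkl','rb'));s=d['scene'];t=d['top']
cs=lambda x,y:(200+x/2.99,170+y/2.99)
cb=lambda x,y:(310+x/3.9,185+y/3.9)
ca=lambda x,y:(140+x/5,235+y/5)
for n,a,b in [('peg1',cb(336,42),cs(581,240)),('peg2',cb(50,333),cs(319,218)),('peg3',cb(458,435),cs(417,353)),('lidtop',cb(740,376),cs(588,404)),('h3 mid',ca(394,213),cs(170,166)),('h2',ca(236,248),cs(120,147)),('h1',ca(80,290),cs(75,127)),('hub',cb(269,278),cs(437,312)),
 ('rod45L tip',cb(128,208),cs(412,222)),('rod45R tip',cb(208,125),cs(490,225)),('tip',cb(300,436),cs(352,305)),('tip',cb(182,405),cs(327,268)),('tip',cb(440,290),cs(500,330)),('tip',cb(408,175),cs(548,290)),
 ('gun nozzle',ca(588,285),cs(185,108)),('tray far corner',cb(722,132),cs(762,468)),('tray near',cb(605,482),cs(480,520)),('trayTL',cb(563,150),cs(660,412)),('trayBR',cb(778,465),cs(585,585))]:
    X,e=two(t,a,s,b);print(n,X.round(4),round(e,4))
# disc circle
hsv=cv2.cvtColor(t['img'],cv2.COLOR_BGR2HSV);m=cv2.inRange(hsv,(15,70,120),(32,255,255))
c=max(cv2.findContours(m,cv2.RETR_EXTERNAL,cv2.CHAIN_APPROX_NONE)[0],key=cv2.contourArea)
P=np.array([onz(t,*p[0],.0335)[:2] for p in c]);
for i in range(3):
    A=np.c_[2*P,np.ones(len(P))];x=np.linalg.lstsq(A,(P**2).sum(1),rcond=None)[0];r=np.sqrt(x[2]+x[0]**2+x[1]**2)
    P=P[abs(np.hypot(*(P-x[:2]).T)-r)<.004]
print('disc',x[:2],r,len(P))
for n,p in [('scr L',(327,178)),('scr L2',(327,192)),('scrR',(447,183)),('mid',(430,175)),('mid',(345,168))]: print(n,onz(t,*p,.17))
print('rod mids, top z .0775')
for p,q in [((128,208),(192,270)),((208,125),(275,190)),((408,175),(318,198)),((440,290),(350,316)),((320,346),(300,436)),((205,315),(182,405))]:
    print(onz(t,*cb(*p),.0775).round(4),onz(t,*cb(*q),.0775).round(4))
E
```

```text
peg1 [ 0.677  -0.1866  0.0924] 0.0055
peg2 [ 0.4964 -0.0032  0.0892] 0.0031
peg3 [ 0.4261 -0.2542  0.0947] 0.004
lidtop [ 0.46   -0.4216  0.1249] 0.0013
h3 mid [0.484  0.2601 0.0402] 0.0014
h2 [0.467  0.3401 0.0357] 0.0034
h1 [0.4485 0.416  0.0358] 0.0003
hub [ 0.533  -0.1471  0.0424] 0.0008
rod45L tip [ 0.5745 -0.0532  0.0831] 0.0006
rod45R tip [ 0.628  -0.1059  0.0866] 0.0016
tip [ 0.4278 -0.1568  0.092 ] 0.0017
tip [ 0.4495 -0.0849  0.0879] 0.0014
tip [ 0.5196 -0.2506  0.0814] 0.001
tip [ 0.5926 -0.2316  0.0878] 0.0016
gun nozzle [0.4412 0.1485 0.1635] 0.0003
tray far corner [ 0.6327 -0.4612  0.0126] 0.0008
tray near [ 0.399  -0.3715  0.0069] 0.0017
trayTL [ 0.6217 -0.3531  0.0118] 0.0004
trayBR [ 0.4087 -0.4839  0.0143] 0.0014
disc [ 0.53396136 -0.14664819] 0.1601789226089286 297
scr L [ 0.70552786 -0.01394291  0.17      ]
scr L2 [ 0.67191507 -0.01342635  0.17      ]
scrR [ 0.69041014 -0.2959111   0.17      ]
mid [ 0.71019777 -0.25672162  0.17      ]
mid [ 0.72928569 -0.05672828  0.17      ]
rod mids, top z .0775
[ 0.5756 -0.0537  0.0775] [ 0.5352 -0.0937  0.0775]
[ 0.6291 -0.1063  0.0775] [ 0.5862 -0.1483  0.0775]
[ 0.5949 -0.2342  0.0775] [ 0.5806 -0.1758  0.0775]
[ 0.5204 -0.2517  0.0775] [ 0.5045 -0.1937  0.0775]
[ 0.4856 -0.1739  0.0775] [ 0.4289 -0.1594  0.0775]
[ 0.5063 -0.1013  0.0775] [ 0.4494 -0.0853  0.0775]
```

Measured heights agree with the text: handles about 36–40 mm against 34, pegs 89–95 against 93.5, lid top 125, disc radius 160. Axis is (.534,-.147) and the rests are at 44.6°, 164.6° and -75.4°. The gun's nozzle at (.441,.149,.164) leaves too little room for the gripper body above handle 3. So I'll lower the hand in front of that handle's -x end and slide in along it, low down.

Emit:
{"api": "apply_moves", "payload": {"moves": [0.15,0,0,0.04,3.2,0.15,0,0,0.04,3.2,0.15,0.008,0.0015,0.04,0,0.15,0.008,0.0015,0.04,0,0.15,0,0,0.04,0], "newtons": 30}}

```text
time: 2.7
tcp_pos: [0.3615, 0.2364, 0.0972]
eef_rot: [0.0, 0.754, -0.657, 0.0]
ft_force: [0.1, -0.0, -0.0]
opening: 0.0511
```

```bash
cat >> h.py <<'E'
def pose():
    s=readout.get_state();q=s['eef_rot'];psi=2*np.degrees(np.arctan2(q[2],q[1]));psi=(psi+180)%360-180
    return np.array(s['tcp_pos']),psi,s
def go(x,y,z,psi=None):
    """print turn and then the tool-axis shift at the final yaw"""
    p,ps,s=pose();f=ps if psi is None else psi
    d=np.array([x,y,z])-p;a=np.radians(f)
    print('t %.1f tcp %s psi %.1f open %.4f'%(s['time'],p.round(4),ps,s['opening']),'| turn %.1f'%(-((f-ps+180)%360-180)),'shift x %.4f y %.4f z %.4f'%(d[0]*np.cos(a)+d[1]*np.sin(a),d[0]*np.sin(a)-d[1]*np.cos(a),-d[2]))
E
python3 - <<'E'
from h import *
go(.36,.2423,.005,-82)
c=cams.capture('top')
cv2.imwrite('pics/t2.png',cv2.resize(c['img'][230:340,140:300],None,fx=5,fy=5,interpolation=cv2.INTER_CUBIC))
E
```

```text
t 2.7 tcp [0.3615 0.2364 0.0972] psi -82.2 open 0.0511 | turn -0.2 shift x -0.0060 y 0.0007 z 0.0922
```

View pics/t2.png

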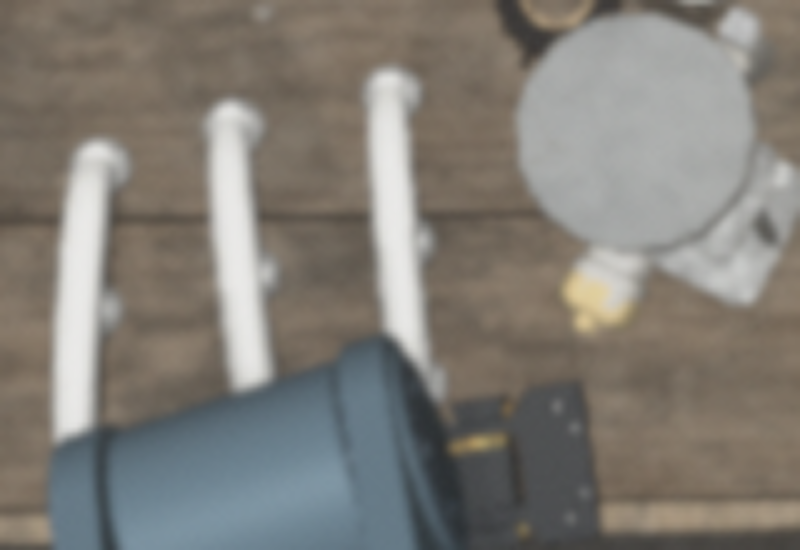

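The three handles haven't moved. The gripper body (dark, right end at crop ~(590,440)) points toward the gun nozzle at (595,300). I'll estimate the body's thickness from the first scene picture to see whether it passes under the nozzle.

```bash
python3 - <<'E'
from h import *
import pickle
s=pickle.load(open('c0.pkl','rb'))['scene']
p=np.array([.1416,-.5568]);a=np.radians(-75.7);x=np.array([np.cos(a),np.sin(a)]);y=np.array([np.sin(a),-np.cos(a)])
for sx in(1,-1):
  for sy in(1,-1):
    for z in(.303,.33,.36,.39):
        q=p+sx*.0935*x+sy*.0375*y
        u=proj(s,[*q,z]);print(sx,sy,z,((u-[190,200])*2.96).round())
print(((proj(s,[*p+.05*x,.239])-[190,200])*2.96).round())
E
```

```text
1 1 0.303 [481. 454.]
1 1 0.33 [484. 413.]
1 1 0.36 [486. 365.]
1 1 0.39 [489. 316.]
1 -1 0.303 [563. 386.]
1 -1 0.33 [566. 346.]
1 -1 0.36 [570. 300.]
1 -1 0.39 [574. 253.]
-1 1 0.303 [223. 318.]
-1 1 0.33 [221. 279.]
-1 1 0.36 [219. 235.]
-1 1 0.39 [218. 189.]
-1 -1 0.303 [309. 264.]
-1 -1 0.33 [309. 226.]
-1 -1 0.36 [309. 183.]
-1 -1 0.39 [308. 139.]
[455. 477.]
```

The body is only about 42 mm thick, spanning 64–106 mm above the TCP. At grasp height it passes well under the nozzle, so I'll slide in low.

Emit:
{"api": "apply_moves", "payload": {"moves": [0.15,-0.003,0,0.03,0,0.15,-0.003,0,0.03,0,0.15,0,0,0.02,0,0.15,0,0,0.012,0,0.15,0,0,0,0]}}

```text
time: 3.25
tcp_pos: [0.3603, 0.2431, 0.0061]
eef_rot: [0.001, 0.754, -0.657, -0.001]
ft_force: [0.0, -0.3, 0.1]
opening: 0.0506
```

Emit:
{"api": "apply_moves", "payload": {"moves": [0.15,0,-0.025,0,0,0.15,0,-0.025,0,0,0.15,0,-0.025,0,0,0.15,0,-0.025,0,0,0.15,0,-0.025,0,0]}}

```text
time: 3.75
tcp_pos: [0.4871, 0.2611, 0.0087]
eef_rot: [-0.001, 0.754, -0.657, 0.001]
ft_force: [0.2, 0.6, 0.4]
opening: 0.0507
```

Emit:
{"api": "apply_moves", "payload": {"moves": [0.15,0,-0.002,0,0,-1,0,0,0,0,-1,0,0,0,0,-1,0,0,0,0,-1,0,0,0,0], "newtons": 30}}

```text
time: 4.25
tcp_pos: [0.4856, 0.2612, 0.0066]
eef_rot: [0.0, 0.754, -0.657, -0.0]
ft_force: [-2.3, 1.4, 0.3]
opening: 0.0248
```

```bash
python3 - <<'E'
from h import *
go(.486,.26,.005,-82)
c=cams.capture('scene')
cv2.imwrite('pics/s2.png',cv2.resize(c['img'][170:290,190:350],None,fx=5,fy=5,interpolation=cv2.INTER_CUBIC))
E
```

```text
t 4.2 tcp [0.4856 0.2612 0.0066] psi -82.1 open 0.0248 | turn -0.1 shift x 0.0013 y -0.0003 z 0.0016
```

View pics/s2.png

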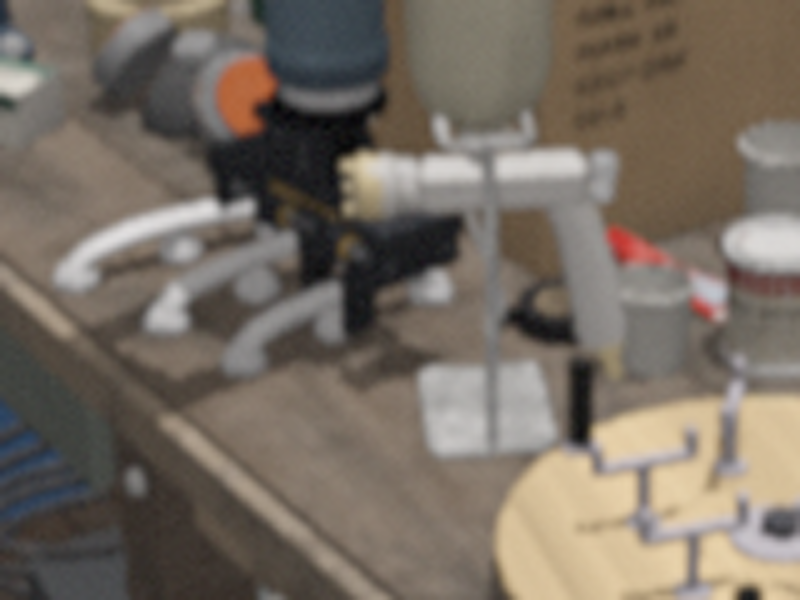

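The handle is gripped at 25 mm, on the bow beside the middle foot, and the body end is below the nozzle as planned. Now I'll lift slightly, back out along the handle's axis, rise and carry it round the gun at small x.

Emit:
{"api": "apply_moves", "payload": {"moves": [-1,0,0,-0.012,0,-1,0,0.026,0,0,-1,0,0.026,0,0,-1,0,0.026,0,0,-1,0,0.026,0,0]}}

```text
time: 4.8
tcp_pos: [0.3826, 0.2466, 0.0191]
eef_rot: [0.0, 0.754, -0.657, 0.0]
ft_force: [0.1, -0.2, -3.8]
opening: 0.0247
```

Emit:
{"api": "apply_moves", "payload": {"moves": [-1,0,0.023,0,0,-1,0,0.015,-0.045,0,-1,0,0.015,-0.045,0,-1,0,0.015,-0.045,0,-1,0.04,0.0055,0,0]}}

```text
time: 5.3
tcp_pos: [0.3186, 0.2005, 0.1599]
eef_rot: [-0.005, 0.756, -0.654, 0.003]
ft_force: [1.8, -1.3, -3.8]
opening: 0.0247
```

Emit:
{"api": "apply_moves", "payload": {"moves": [-1,0.0445,0.006,0,0,-1,0.0445,0.006,0,0,-1,0.0445,0.006,0,0,-1,0.0445,0.006,0,0,-1,0,0,0,0]}}

```text
time: 5.8
tcp_pos: [0.3174, 0.0122, 0.1546]
eef_rot: [0.0, 0.75, -0.661, 0.002]
ft_force: [-0.1, 1.0, -3.7]
opening: 0.0248
```

```bash
python3 - <<'E'
from h import *
go(.551,-.2125,.15,-75.4)
E
```

```text
t 5.8 tcp [0.3174 0.0122 0.1546] psi -82.7 open 0.0248 | turn -7.3 shift x 0.2764 y -0.1694 z 0.0046
```

Emit:
{"api": "apply_moves", "payload": {"moves": [-1,0,0,0,-7.3,-1,0.0395,-0.0242,0,0,-1,0.0395,-0.0242,0,0,-1,0.0395,-0.0242,0,0,-1,0.0395,-0.0242,0,0]}}

```text
time: 6.3
tcp_pos: [0.4528, -0.1101, 0.1538]
eef_rot: [-0.0, 0.794, -0.608, -0.0]
ft_force: [-0.2, -0.4, -3.3]
opening: 0.0246
```

Emit:
{"api": "apply_moves", "payload": {"moves": [-1,0.0395,-0.0242,0,0,-1,0.0395,-0.0242,0,0,-1,0.0395,-0.0242,0.005,0,-1,0,0,0.015,0,-1,0,0,0,0]}}

```text
time: 6.8
tcp_pos: [0.5514, -0.2036, 0.1308]
eef_rot: [0.0, 0.794, -0.608, -0.003]
ft_force: [-0.9, 1.4, -4.2]
opening: 0.025
```

```bash
python3 - <<'E'
from h import *
go(.551,-.2125,.0775,-75.4)
c=cams.capture('top');d=cams.capture('scene')
cv2.imwrite('pics/t3.png',np.hstack([cv2.resize(c['img'][185:325,310:450],(400,400),interpolation=cv2.INTER_CUBIC),cv2.resize(d['img'][190:320,280:410],(400,400),interpolation=cv2.INTER_CUBIC)]))
E
```

```text
t 6.8 tcp [ 0.5514 -0.2036  0.1308] psi -74.9 open 0.0250 | turn 0.5 shift x 0.0085 y 0.0026 z 0.0533
```

View pics/t3.png

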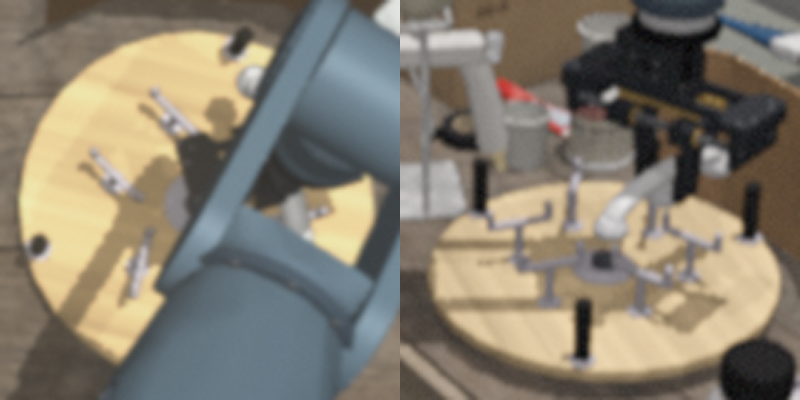

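Handle 3 hangs over rest C at the right angle, and the disc hasn't turned. I'll correct 8 mm along tool x and lower it.

Emit:
{"api": "apply_moves", "payload": {"moves": [-1,0.0085,0.0025,0.01,0,-1,0,0,0.012,0,-1,0,0,0.012,0,-1,0,0,0.01,0,-1,0,0,0.005,0]}}

```text
time: 7.4
tcp_pos: [0.5516, -0.2131, 0.0829]
eef_rot: [0.0, 0.794, -0.608, -0.001]
ft_force: [0.5, -0.1, -3.6]
opening: 0.0247
```

Emit:
{"api": "apply_moves", "payload": {"moves": [-1,0,0,0.002,0,-1,0,0,0.002,0,-1,0,0,0.001,0,-1,0,0,0,0,-1,0,0,0,0]}}

```text
time: 7.9
tcp_pos: [0.5528, -0.2139, 0.0801]
eef_rot: [-0.0, 0.794, -0.608, 0.0]
ft_force: [-0.2, -0.2, -3.9]
opening: 0.0245
```

```bash
python3 - <<'E'
from h import *
go(.551,-.2125,.0775,-75.4);print(pose()[2]['ft_force'])
E
```

```text
t 7.9 tcp [ 0.5528 -0.2139  0.0801] psi -74.8 open 0.0245 | turn 0.6 shift x -0.0018 y 0.0014 z 0.0026
[-0.24840556 -0.19919024 -3.89484032]
```

Emit:
{"api": "apply_moves", "payload": {"moves": [-1,-0.001,0.001,0.002,0,-1,0,0,0.001,0,-1,0,0,0.001,0,-1,0,0,0,0,-1,0,0,0,0]}}

```text
time: 8.4
tcp_pos: [0.5516, -0.2131, 0.0761]
eef_rot: [-0.0, 0.794, -0.608, 0.0]
ft_force: [-0.1, 1.8, 1.0]
opening: 0.0245
```

```bash
python3 - <<'E'
from h import *
go(.551,-.2125,.0775,-75.4);print(pose()[2]['ft_force'])
c=cams.capture('scene');d=cams.capture('top')
cv2.imwrite('pics/t4.png',np.hstack([cv2.resize(c['img'][210:310,310:410],(400,400),interpolation=cv2.INTER_CUBIC)]))
E
```

```text
t 8.4 tcp [ 0.5516 -0.2131  0.0761] psi -74.8 open 0.0245 | turn 0.6 shift x -0.0007 y 0.0004 z -0.0014
[-0.07838693  1.78084586  0.98275092]
```

View pics/t4.png

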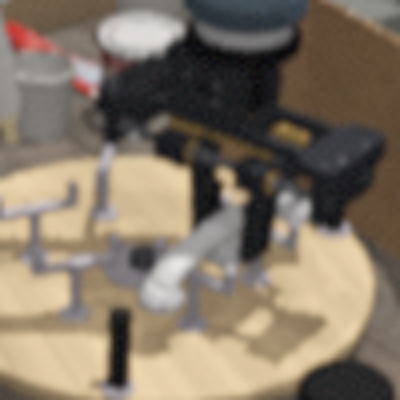

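The weight is carried by the rods at the expected height. Releasing, then rising.

Emit:
{"api": "apply_moves", "payload": {"moves": [-0.1,0,0,0,0,-0.1,0,0,0,0,-0.1,0,0,0,0,-0.1,0,0,-0.01,0,-0.1,0,0,-0.04,0]}}

```text
time: 9.0
tcp_pos: [0.5485, -0.2115, 0.1224]
eef_rot: [0.0, 0.794, -0.608, -0.004]
ft_force: [1.3, 0.3, 0.6]
opening: 0.0398
```

Emit:
{"api": "apply_moves", "payload": {"moves": [0.15,0,0,-0.045,0,0.15,-0.039,0.025,0,0,0.15,-0.039,0.025,0,0,0.15,-0.039,0.025,0,0,0.15,-0.039,0.025,0,0]}}

```text
time: 9.5
tcp_pos: [0.4129, -0.0878, 0.1713]
eef_rot: [-0.0, 0.794, -0.608, 0.001]
ft_force: [0.6, 0.4, 0.5]
opening: 0.0507
```

Emit:
{"api": "apply_moves", "payload": {"moves": [0.15,-0.039,0.025,0,0,0.15,-0.039,0.025,0,0,0.15,-0.039,0.025,0,6.4,0.15,-0.044,-0.006,0,0,0.15,-0.044,-0.006,0,0]}}

```text
time: 10.0
tcp_pos: [0.3095, 0.0943, 0.1722]
eef_rot: [-0.001, 0.758, -0.652, 0.002]
ft_force: [0.8, -0.3, 0.2]
opening: 0.0508
```

Emit:
{"api": "apply_moves", "payload": {"moves": [0.15,-0.044,-0.006,0,0,0.15,-0.044,-0.006,0,0,0.15,-0.044,-0.006,0,0,0.15,-0.044,-0.006,0,0,0.15,0,0,0,0]}}

```text
time: 10.5
tcp_pos: [0.3059, 0.2753, 0.1716]
eef_rot: [-0.001, 0.761, -0.649, -0.0]
ft_force: [-0.6, 0.1, 0.0]
opening: 0.0502
```

```bash
cat >> h.py <<'E'
def handles(t):
    g=t['img'].astype(int);m=((g.min(2)>125)&(g.max(2)-g.min(2)<40)).astype(np.uint8)*255
    m[:,232:]=0;m[:,:130]=0;m[:240]=0;m[335:]=0
    for c in cv2.findContours(m,cv2.RETR_EXTERNAL,cv2.CHAIN_APPROX_NONE)[0]:
        if cv2.contourArea(c)<60: continue
        (cx,cy),wh,a=cv2.minAreaRect(c)
        b=cv2.boxPoints(((cx,cy),wh,a)); i=np.argmax([np.linalg.norm(b[0]-b[1]),np.linalg.norm(b[1]-b[2])])
        v=b[1]-b[0] if i==0 else b[2]-b[1]; c0=np.array([cx,cy]);A,B=onz(t,*(c0-v/2),.012),onz(t,*(c0+v/2),.012)
        if A[0]>B[0]:A,B=B,A
        print('h',np.round(wh,0),onz(t,cx,cy,.03).round(4),'len %.3f axis %.1f jaw %.1f'%(np.linalg.norm(A-B),np.degrees(np.arctan2(*(B-A)[[1,0]])),np.degrees(np.arctan2(*(B-A)[[1,0]]))-90),A.round(3),B.round(3))
E
python3 - <<'E'
from h import *
p,ps,_=pose();print(p,ps)
c=cams.capture('top');d=cams.capture('scene');handles(c)
cv2.imwrite('pics/t5.png',np.hstack([cv2.resize(c['img'][185:325,310:450],(400,400),interpolation=cv2.INTER_CUBIC),cv2.resize(d['img'][200:310,290:400],(400,400),interpolation=cv2.INTER_CUBIC)]))
E
```

```text
[0.30593265 0.27534735 0.17164618] -80.88636626548447
h [13. 71.] [0.4503 0.4164 0.03  ] len 0.181 axis -1.9 jaw -91.9 [0.362 0.425 0.012] [0.542 0.419 0.012]
h [70. 13.] [0.4693 0.3368 0.03  ] len 0.179 axis 7.1 jaw -82.9 [0.382 0.33  0.012] [0.56  0.352 0.012]
```

View pics/t5.png

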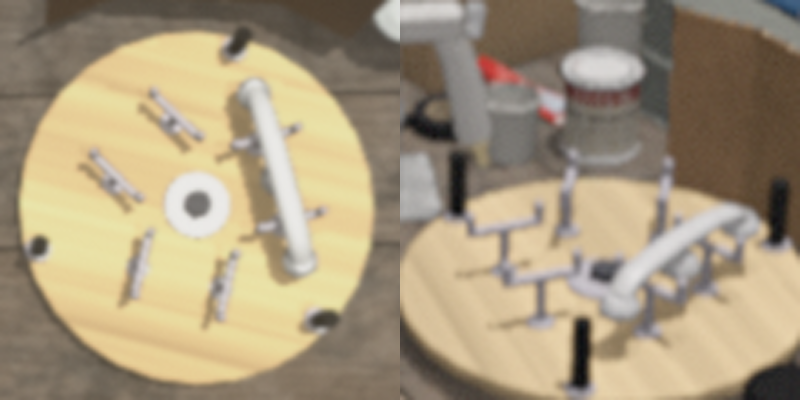

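Handle 3 lies across rest C with its outer feet outside both rods and the disc unturned. Going to handle 2, which hasn't moved.

Emit:
{"api": "apply_moves", "payload": {"moves": [0.15,0,0,0,1,0.15,-0.01,-0.0425,0,0,0.15,-0.01,-0.0425,0.01,0,0.15,-0.01,-0.0425,0.03,0,0.15,-0.01,-0.0425,0.03,0]}}

```text
time: 11.1
tcp_pos: [0.4682, 0.3306, 0.1045]
eef_rot: [-0.001, 0.752, -0.659, 0.001]
ft_force: [0.1, 0.4, 0.4]
opening: 0.0506
```

Emit:
{"api": "apply_moves", "payload": {"moves": [0.15,0,0,0,0,0.15,0,0,0,0,0.15,0,0,0,0,0.15,0,0,0,0,0.15,0,0,0,0]}}

```text
time: 11.6
tcp_pos: [0.4654, 0.332, 0.1066]
eef_rot: [-0.002, 0.753, -0.658, 0.001]
ft_force: [0.1, -0.0, -0.1]
opening: 0.0506
```

```bash
python3 - <<'E'
from h import *
go(.469,.339,.005,-82)
E
```

```text
t 11.6 tcp [0.4654 0.332  0.1066] psi -82.2 open 0.0506 | turn -0.2 shift x -0.0064 y -0.0046 z 0.1016
```

Emit:
{"api": "apply_moves", "payload": {"moves": [0.15,-0.006,-0.004,0.03,0,0.15,0,0,0.03,0,0.15,0,0,0.025,0,0.15,0,0,0.016,0,0.15,0,0,0,0]}}

```text
time: 12.1
tcp_pos: [0.4669, 0.3379, 0.0021]
eef_rot: [0.001, 0.753, -0.658, -0.0]
ft_force: [-0.1, -1.2, -0.6]
opening: 0.0507
```

Emit:
{"api": "apply_moves", "payload": {"moves": [-1,0,0,0,0,-1,0,0,0,0,-1,0,0,0,0,-1,0,0,0,0,-1,0,0,-0.02,0]}}

```text
time: 12.6
tcp_pos: [0.4661, 0.3374, 0.0213]
eef_rot: [0.002, 0.753, -0.658, -0.001]
ft_force: [-0.6, 0.0, -3.0]
opening: 0.026
```

```bash
python3 - <<'E'
from h import *
go(.315,.20,.155,-82)
E
```

```text
t 12.6 tcp [0.4661 0.3374 0.0213] psi -82.2 open 0.0260 | turn -0.2 shift x 0.1150 y 0.1687 z -0.1337
```

Emit:
{"api": "apply_moves", "payload": {"moves": [-1,0,0.0375,-0.03,0,-1,0,0.0375,-0.03,0,-1,0,0.0375,-0.03,0,-1,0,0.0375,-0.03,0,-1,0.04,0.019,-0.014,0]}}

```text
time: 13.1
tcp_pos: [0.3039, 0.278, 0.1593]
eef_rot: [-0.002, 0.755, -0.655, 0.0]
ft_force: [1.8, -1.0, -2.4]
opening: 0.026
```

Emit:
{"api": "apply_moves", "payload": {"moves": [-1,0.0445,0.003,0,0,-1,0.0445,0.006,0,0,-1,0.0445,0.006,0,0,-1,0.0445,0.006,0,0,-1,0.0445,0.006,0,0]}}

```text
time: 13.6
tcp_pos: [0.3085, 0.0504, 0.157]
eef_rot: [-0.0, 0.754, -0.657, 0.0]
ft_force: [1.2, -0.5, -2.4]
opening: 0.0263
```

Emit:
{"api": "apply_moves", "payload": {"moves": [-1,0.0445,0,0,0,-1,0,0,0,0,-1,0,0,0,0,-1,0,0,0,0,-1,0,0,0,0]}}

```text
time: 14.1
tcp_pos: [0.3149, 0.0091, 0.1568]
eef_rot: [0.0, 0.754, -0.657, -0.0]
ft_force: [-0.3, 0.1, -3.0]
opening: 0.0261
```

```bash
python3 - <<'E'
from h import *
go(.4684,-.1286,.15,-15.4)
E
```

```text
t 14.1 tcp [0.3149 0.0091 0.1568] psi -82.1 open 0.0261 | turn -66.7 shift x 0.1846 y 0.0919 z 0.0068
```

Emit:
{"api": "apply_moves", "payload": {"moves": [-1,0.0315,-0.0266,0,0,-1,0.0315,-0.0266,0,0,-1,0.0315,-0.0266,0,0,-1,0.0315,-0.0266,0,0,-1,0.0315,-0.0266,0,0]}}

```text
time: 14.6
tcp_pos: [0.4699, -0.1293, 0.1564]
eef_rot: [0.0, 0.755, -0.656, -0.001]
ft_force: [0.6, -0.5, -2.6]
opening: 0.0262
```

Emit:
{"api": "apply_moves", "payload": {"moves": [-1,0,0,0,-8.3,-1,0,0,0,-8.3,-1,0,0,0,-8.3,-1,0,0,0,-8.3,-1,0,0,0,-8.3]}}

```text
time: 15.1
tcp_pos: [0.4687, -0.1281, 0.1566]
eef_rot: [-0.0, 0.939, -0.343, -0.001]
ft_force: [-0.1, -0.6, -3.3]
opening: 0.0266
```

Emit:
{"api": "apply_moves", "payload": {"moves": [-1,0,0,0,-8.3,-1,0,0,0,-8.3,-1,0,0,0,-8.3,-1,0,0,0,0,-1,0,0,0,0]}}

```text
time: 15.6
tcp_pos: [0.4686, -0.1289, 0.1568]
eef_rot: [-0.0, 0.99, -0.138, -0.0]
ft_force: [-0.7, -0.0, -3.6]
opening: 0.0258
```

```bash
python3 - <<'E'
from h import *
go(.4684,-.1286,.0735,-15.4)
E
```

```text
t 15.6 tcp [ 0.4686 -0.1289  0.1568] psi -15.9 open 0.0258 | turn -0.5 shift x -0.0003 y -0.0002 z 0.0833
```

Emit:
{"api": "apply_moves", "payload": {"moves": [-1,0,0,0.025,0,-1,0,0,0.025,0,-1,0,0,0.015,0,-1,0,0,0.01,0,-1,0,0,0.003,0]}}

```text
time: 16.1
tcp_pos: [0.4679, -0.1297, 0.0781]
eef_rot: [-0.0, 0.99, -0.138, -0.001]
ft_force: [0.4, 0.2, -2.6]
opening: 0.0258
```

Emit:
{"api": "apply_moves", "payload": {"moves": [-1,0,0,0.002,0,-1,0,0,0.0015,0,-1,0,0,0.001,0,-1,0,0,0,0,-1,0,0,0,0]}}

```text
time: 16.6
tcp_pos: [0.4686, -0.1306, 0.075]
eef_rot: [0.0, 0.99, -0.138, 0.0]
ft_force: [1.0, 0.4, -3.1]
opening: 0.0263
```

```bash
python3 - <<'E'
from h import *
go(.4684,-.1286,.0735,-15.4);print(pose()[2]['ft_force'])
E
```

```text
t 16.6 tcp [ 0.4686 -0.1306  0.075 ] psi -15.9 open 0.0263 | turn -0.5 shift x -0.0007 y -0.0018 z 0.0015
[ 1.00966077  0.35595855 -3.14730732]
```

Emit:
{"api": "apply_moves", "payload": {"moves": [-1,0,0,0.001,0,-1,0,0,0.001,0,-1,0,0,0,0,-1,0,0,0,0,-1,0,0,0,0]}}

```text
time: 17.1
tcp_pos: [0.4689, -0.1308, 0.0737]
eef_rot: [0.0, 0.99, -0.138, 0.0]
ft_force: [-3.1, 0.0, 6.7]
opening: 0.0262
```

Contact made. Releasing and heading back for handle 1.

Emit:
{"api": "apply_moves", "payload": {"moves": [-0.1,0,0,0,0,-0.1,0,0,0,0,-0.1,0,0,0,0,-0.1,0,0,-0.01,0,-0.1,0,0,-0.04,0]}}

```text
time: 17.6
tcp_pos: [0.4655, -0.1289, 0.12]
eef_rot: [-0.002, 0.99, -0.138, -0.004]
ft_force: [0.0, -0.2, -0.2]
opening: 0.0399
```

Emit:
{"api": "apply_moves", "payload": {"moves": [0.15,0,0,-0.045,0,0.15,0,0,0,8.2,0.15,0,0,0,8.2,0.15,0,0,0,8.2,0.15,0,0,0,8.2]}}

```text
time: 18.1
tcp_pos: [0.4685, -0.1304, 0.1684]
eef_rot: [0.0, 0.91, -0.415, 0.0]
ft_force: [-0.0, 0.3, -0.2]
opening: 0.0508
```

Emit:
{"api": "apply_moves", "payload": {"moves": [0.15,0,0,0,8.2,0.15,0,0,0,8.2,0.15,0,0,0,8.2,0.15,0,0,0,8.2,0.15,-0.032,0.0264,0,0]}}

```text
time: 18.6
tcp_pos: [0.4397, -0.1049, 0.1686]
eef_rot: [-0.0, 0.756, -0.655, 0.001]
ft_force: [0.7, 0.5, 0.2]
opening: 0.0511
```

Emit:
{"api": "apply_moves", "payload": {"moves": [0.15,-0.032,0.0264,0,0,0.15,-0.032,0.0264,0,0,0.15,-0.032,0.0264,0,0,0.15,-0.032,0.0264,0,0,0.15,-0.0445,-0.006,0,0]}}

```text
time: 19.1
tcp_pos: [0.3112, 0.0529, 0.168]
eef_rot: [-0.0, 0.756, -0.654, 0.001]
ft_force: [1.8, -0.7, -0.7]
opening: 0.0504
```

Emit:
{"api": "apply_moves", "payload": {"moves": [0.15,-0.0445,-0.006,0,0,0.15,-0.0445,-0.006,0,0,0.15,-0.0445,-0.006,0,0,0.15,-0.0445,-0.006,0,0,0.15,-0.0445,-0.006,0,0]}}

```text
time: 19.6
tcp_pos: [0.3096, 0.2798, 0.1685]
eef_rot: [-0.001, 0.758, -0.652, 0.0]
ft_force: [1.5, -0.8, 0.0]
opening: 0.0509
```

```bash
python3 - <<'E'
from h import *
go(.45,.4175,.11,-92.5)
c=cams.capture('top');d=cams.capture('scene');handles(c)
cv2.imwrite('pics/t6.png',np.hstack([cv2.resize(c['img'][185:325,310:450],(400,400),interpolation=cv2.INTER_CUBIC),cv2.resize(d['img'][200:310,290:400],(400,400),interpolation=cv2.INTER_CUBIC)]))
E
```

```text
t 19.6 tcp [0.3096 0.2798 0.1685] psi -81.4 open 0.0509 | turn 11.1 shift x -0.1437 y -0.1342 z 0.0585
h [13. 71.] [0.4503 0.4165 0.03  ] len 0.181 axis -1.9 jaw -91.9 [0.362 0.425 0.012] [0.542 0.419 0.012]
```

View pics/t6.png

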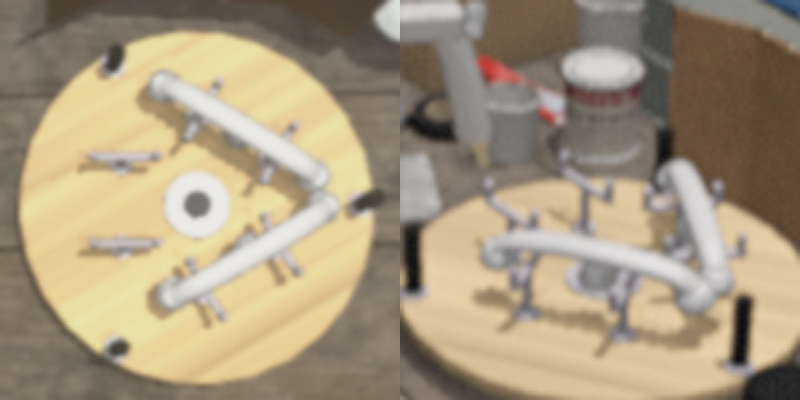

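Both handles are seated, but the disc has drifted about 45° counter-clockwise and the empty rest is now at the left (about +90°). I'll check whether it's still turning while I measure the empty rest.

```bash
cat >> h.py <<'E'
AX=np.array([.534,-.1467])
def pegs(t):
    """black pegs in top view: angle about the axis (deg)"""
    g=t['img'];m=(g.max(2)<75).astype(np.uint8)*255
    c0=proj(t,[*AX,.0635]);yy,xx=np.mgrid[:480,:640];r=np.hypot(xx-c0[0],yy-c0[1])
    m[(r<42)|(r>68)]=0
    out=[]
    for c in cv2.findContours(m,cv2.RETR_EXTERNAL,cv2.CHAIN_APPROX_NONE)[0]:
        if cv2.contourArea(c)<12: continue
        (u,v),_,_=cv2.minAreaRect(c);X=onz(t,u,v,.0635)[:2]-AX
        out.append((np.degrees(np.arctan2(X[1],X[0])).round(1),np.hypot(*X).round(3),cv2.contourArea(c)))
    return out
E
python3 - <<'E'
from h import *
import pickle
print('start',pegs(pickle.load(open('c0.pkl','rb'))['top']))
for i in range(2):
    c=cams.capture('top');print(pose()[2]['time'],pegs(c))
E
```

```text
start [(np.float64(-15.3), np.float64(0.149), 15.0)]
19.75 [(np.float64(35.2), np.float64(0.149), 12.0)]
19.8 [(np.float64(38.2), np.float64(0.148), 12.0)]
```

Emit:
{"api": "apply_moves", "payload": {"moves": [0.15,0,0,0,5.5,0.15,0,0,0,5.5,0.15,-0.01,-0.01,0,0,0.15,-0.02,-0.02,0,0,0.15,-0.028,-0.026,0,0]}}

```text
time: 20.3
tcp_pos: [0.3692, 0.3314, 0.1681]
eef_rot: [-0.0, -0.691, 0.723, -0.0]
ft_force: [0.2, -0.1, -0.3]
opening: 0.0507
```

```bash
python3 - <<'E'
from h import *
c=cams.capture('top');print(pose()[2]['time'],pegs(c));go(.45,.4175,.11,-92.5)
E
```

```text
20.35 [(np.float64(-53.1), np.float64(0.148), 14.5)]
t 20.4 tcp [0.3738 0.3347 0.1682] psi -92.7 open 0.0508 | turn -0.2 shift x -0.0860 y -0.0725 z 0.0582
```

The table is coasting at about 0.9 rad/s, apparently kicked during the release. It slows by about 0.4 rad/s each second, so it will stop while I pick up handle 1. I'll release the next one more gently.

Emit:
{"api": "apply_moves", "payload": {"moves": [0.15,-0.0285,-0.024,0,0,0.15,-0.0285,-0.024,0.02,0,0.15,-0.0285,-0.024,0.038,0,0.15,0,0,0,0,0.15,0,0,0,0]}}

```text
time: 20.85
tcp_pos: [0.4421, 0.4115, 0.11]
eef_rot: [-0.002, -0.691, 0.723, 0.0]
ft_force: [0.0, -0.3, 0.9]
opening: 0.0509
```

```bash
python3 - <<'E'
from h import *
c=cams.capture('top');print(pose()[2]['time'],pegs(c));go(.45,.4175,.004,-92.5)
E
```

```text
20.9 [(np.float64(-30.8), np.float64(0.149), 15.5)]
t 20.9 tcp [0.4428 0.4122 0.1124] psi -92.5 open 0.0509 | turn -0.0 shift x -0.0056 y -0.0070 z 0.1084
```

Emit:
{"api": "apply_moves", "payload": {"moves": [0.15,-0.0055,-0.007,0.03,0,0.15,0,0,0.03,0,0.15,0,0,0.03,0,0.15,0,0,0.018,0,0.15,0,0,0,0]}}

```text
time: 21.4
tcp_pos: [0.4491, 0.4176, 0.0048]
eef_rot: [-0.0, -0.692, 0.722, -0.0]
ft_force: [0.7, 0.1, -0.0]
opening: 0.0507
```

Emit:
{"api": "apply_moves", "payload": {"moves": [-1,0,0,0,0,-1,0,0,0,0,-1,0,0,0,0,-1,0,0,0,0,-1,0,0,-0.02,0]}}

```text
time: 21.9
tcp_pos: [0.4479, 0.4179, 0.0223]
eef_rot: [-0.002, -0.692, 0.722, 0.0]
ft_force: [-0.2, -0.3, -2.9]
opening: 0.025
```

```bash
python3 - <<'E'
from h import *
go(.31,.33,.155,-82)
for i in range(2):
    c=cams.capture('top');print(pose()[2]['time'],pegs(c))
E
```

```text
t 21.9 tcp [0.4479 0.4179 0.0223] psi -92.4 open 0.0250 | turn -10.4 shift x 0.0678 y 0.1488 z -0.1327
21.95 [(np.float64(-7.0), np.float64(0.15), 17.5)]
22.0 [(np.float64(-6.4), np.float64(0.149), 16.0)]
```

Emit:
{"api": "apply_moves", "payload": {"moves": [-1,0,0.034,-0.03,0,-1,0,0.034,-0.03,0,-1,0,0.034,-0.03,0,-1,0,0.034,-0.03,0,-1,0,0,-0.013,-5.2]}}

```text
time: 22.5
tcp_pos: [0.3103, 0.4254, 0.1585]
eef_rot: [-0.0, 0.725, -0.688, -0.0]
ft_force: [1.3, -0.5, -3.6]
opening: 0.025
```

Emit:
{"api": "apply_moves", "payload": {"moves": [-1,0,0,0,-5.2,-1,0.044,0.006,0,0,-1,0.044,0.006,0,0,-1,0.044,0.006,0,0,-1,0.044,0.006,0,0]}}

```text
time: 23.0
tcp_pos: [0.3136, 0.2457, 0.1562]
eef_rot: [0.0, 0.755, -0.656, 0.0]
ft_force: [0.8, 0.1, -3.3]
opening: 0.0248
```

Emit:
{"api": "apply_moves", "payload": {"moves": [-1,0.044,0.006,0,0,-1,0.044,0.006,0,0,-1,0.044,0.006,0,0,-1,0.044,0.006,0,0,-1,0.044,0.006,0,0]}}

```text
time: 23.5
tcp_pos: [0.3145, 0.0237, 0.1566]
eef_rot: [-0.0, 0.755, -0.656, 0.0]
ft_force: [1.4, -0.2, -2.5]
opening: 0.025
```

```bash
cat >> h.py <<'E'
def hubrest(t,phi):
    a=np.radians(phi);return AX+.068*np.array([np.cos(a),np.sin(a)])
E
python3 - <<'E'
from h import *
for i in range(2):
    c=cams.capture('top');P=pegs(c);print(pose()[2]['time'],P)
phi=P[0][0]+180;X=hubrest(c,phi);print(phi,X)
go(*X,.15,phi-180)
d=cams.capture('scene')
cv2.imwrite('pics/t7.png',np.hstack([cv2.resize(c['img'][185:325,310:450],(400,400),interpolation=cv2.INTER_CUBIC),cv2.resize(d['img'][200:310,290:400],(400,400),interpolation=cv2.INTER_CUBIC)]))
E
```

```text
23.55 [(np.float64(-3.5), np.float64(0.149), 17.0)]
23.6 [(np.float64(-3.5), np.float64(0.149), 17.0)]
176.5 [ 0.46612683 -0.1425487 ]
t 23.6 tcp [0.3155 0.0199 0.157 ] psi -82.6 open 0.0249 | turn -79.1 shift x 0.1603 y 0.1530 z 0.0070
```

View pics/t7.png

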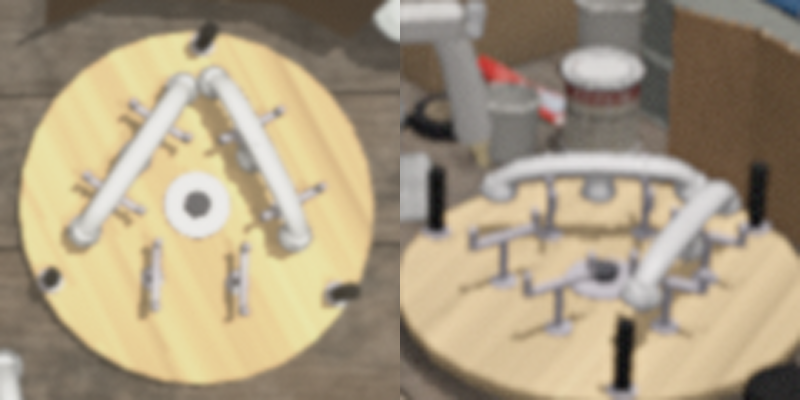

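The table is still. Both handles lie well on their rests, and the empty rest faces the robot at 176.5°. Carrying handle 1 over it.

Emit:
{"api": "apply_moves", "payload": {"moves": [-1,0.036,-0.0257,0,0,-1,0.036,-0.0257,0,0,-1,0.036,-0.0257,0,0,-1,0.036,-0.0257,0,0,-1,0.036,-0.0257,0,0]}}

```text
time: 24.15
tcp_pos: [0.4686, -0.1346, 0.1559]
eef_rot: [-0.0, 0.755, -0.656, -0.001]
ft_force: [0.2, -0.5, -2.2]
opening: 0.025
```

Emit:
{"api": "apply_moves", "payload": {"moves": [-1,0,0,0,-7.9,-1,0,0,0,-7.9,-1,0,0,0,-7.9,-1,0,0,0,-7.9,-1,0,0,0,-7.9]}}

```text
time: 24.65
tcp_pos: [0.4675, -0.1331, 0.1559]
eef_rot: [-0.0, 0.933, -0.359, -0.001]
ft_force: [-0.1, -0.2, -2.9]
opening: 0.0249
```

Emit:
{"api": "apply_moves", "payload": {"moves": [-1,0,0,0,-7.9,-1,0,0,0,-7.9,-1,0,0,0,-7.9,-1,0,0,0,-7.9,-1,0,0,0,-7.9]}}

```text
time: 25.15
tcp_pos: [0.4675, -0.133, 0.156]
eef_rot: [-0.001, 1.0, -0.022, -0.001]
ft_force: [-0.0, -1.1, -3.2]
opening: 0.0249
```

Emit:
{"api": "apply_moves", "payload": {"moves": [-1,0,0,0.02,0,-1,0,0,0.02,0,-1,0,0,0,0,-1,0,0,0,0,-1,0,0,0,0]}}

```text
time: 25.65
tcp_pos: [0.468, -0.1348, 0.1176]
eef_rot: [0.0, 1.0, -0.026, 0.0]
ft_force: [1.2, 0.3, -3.0]
opening: 0.0252
```

```bash
python3 - <<'E'
from h import *
go(.4661,-.1425,.0755,-3.5);print(pegs(cams.capture('top')))
E
```

```text
t 25.6 tcp [ 0.468  -0.1348  0.1176] psi -3.0 open 0.0252 | turn 0.5 shift x -0.0015 y 0.0078 z 0.0421
[(np.float64(179.1), np.float64(0.135), 181.0), (np.float64(-148.4), np.float64(0.144), 144.0), (np.float64(-3.5), np.float64(0.149), 16.0)]
```

Emit:
{"api": "apply_moves", "payload": {"moves": [-1,-0.0015,0.0078,0,0,-1,0,0,0.015,0,-1,0,0,0.015,0,-1,0,0,0.007,0,-1,0,0,0.002,0]}}

```text
time: 26.2
tcp_pos: [0.4649, -0.1432, 0.0775]
eef_rot: [-0.0, 1.0, -0.027, -0.0]
ft_force: [0.0, 0.6, -3.7]
opening: 0.0248
```

Emit:
{"api": "apply_moves", "payload": {"moves": [-1,0,0,0.001,0,-1,0,0,0.001,0,-1,0,0,0,0,-1,0,0,0,0,-1,0,0,0,0]}}

```text
time: 26.7
tcp_pos: [0.4656, -0.1431, 0.0762]
eef_rot: [0.0, 1.0, -0.027, 0.0]
ft_force: [-0.2, 0.6, -3.2]
opening: 0.0252
```

```bash
python3 - <<'E'
from h import *
go(.4661,-.1425,.0755,-3.5);print(pose()[2]['ft_force'])
E
```

```text
t 26.7 tcp [ 0.4656 -0.1431  0.0762] psi -3.0 open 0.0252 | turn 0.5 shift x 0.0005 y -0.0007 z 0.0007
[-0.24625249  0.59372454 -3.17391279]
```

Emit:
{"api": "apply_moves", "payload": {"moves": [-1,0,0,0.0007,0,-1,0,0,0,0,-0.35,0,0,0,0,-0.3,0,0,0,0,-0.2,0,0,0,0], "newtons": 5}}

```text
time: 27.2
tcp_pos: [0.4654, -0.1431, 0.0752]
eef_rot: [0.0, 1.0, -0.027, 0.0]
ft_force: [0.3, 1.1, 0.3]
opening: 0.0349
```

```bash
python3 - <<'E'
from h import *
print(pose());
for i in range(2): print(pegs(cams.capture('top'))[-1])
E
```

```text
(array([ 0.46539948, -0.14306042,  0.07515247]), np.float64(-3.0472878763467577), {'time': 27.2, 'qpos': array([-5.42643916e-01,  2.08536777e-01,  1.94749774e+00,  9.20805964e-05,
        9.85388838e-01, -4.89509581e-01]), 'qvel': array([ 0.00040913,  0.00067443,  0.00043282, -0.00169477,  0.00102029,
       -0.00043044]), 'joint_efforts': array([-9.30948081e-04, -3.75749946e+01, -2.70083553e+01,  5.13196830e-02,
        4.33905213e-02, -2.72868901e-04]), 'tcp_pos': array([ 0.46539948, -0.14306042,  0.07515247]), 'eef_rot': array([ 8.39309783e-06,  9.99646433e-01, -2.65894691e-02,  9.25608186e-05]), 'ft_force': array([0.25914886, 1.06414008, 0.344288  ]), 'moment': array([-0.01648555, -0.14548287, -0.01584806]), 'opening': 0.034916215860562226})
(np.float64(-3.5), np.float64(0.149), 15.0)
(np.float64(-3.5), np.float64(0.149), 15.0)
```

Handle 1 is released and the disc is unmoved. I'll lift off and plan the push: shut fingers behind the peg at -123.5°, driving it clockwise along the free side facing the robot.

Emit:
{"api": "apply_moves", "payload": {"moves": [-0.1,0,0,0,0,-0.1,0,0,0,0,-0.1,0,0,-0.01,0,-0.1,0,0,-0.03,0,-0.1,0,0,-0.045,0]}}

```text
time: 27.8
tcp_pos: [0.4636, -0.1421, 0.1595]
eef_rot: [-0.001, 1.0, -0.027, -0.002]
ft_force: [1.1, -0.7, 0.5]
opening: 0.0396
```

Emit:
{"api": "apply_moves", "payload": {"moves": [-1,0,0,0,-8.3,-1,0,0,0,-8.3,-1,0,0,0,-8.3,-1,0,0,0,-8.3,-1,0,0,0,-8.3]}}

```text
time: 28.3
tcp_pos: [0.4655, -0.1431, 0.161]
eef_rot: [0.0, 0.943, 0.332, 0.0]
ft_force: [-1.6, -0.2, -0.0]
opening: 0.0018
```

```bash
cat > push.py <<'E'
from h import *
def plan(peg0,psi0,ds,turn,off=.008,back=.019,gap=.006):
    u=lambda a:np.array([np.cos(a),np.sin(a)])
    def fing(al,psi,g=0):
        a=np.radians(psi);x=u(a);y=np.array([np.sin(a),-np.cos(a)])
        return AX+.148*u(np.radians(al))-off*x+(back+g)*y
    al,psi=peg0,psi0;p=fing(al,psi)
    print('start',fing(al,psi,gap).round(4),'contact',p.round(4))
    for d,t in zip(ds,turn):
        al-=np.degrees(d/.148);ps2=psi-t;q=fing(al,ps2);v=q-p;a=np.radians(psi)
        print('x %.4f y %.4f turn %.1f | al %.1f psi %.1f r %.3f'%(v@u(a),v@np.array([np.sin(a),-np.cos(a)]),t,al,ps2,np.hypot(*(q-AX))),q.round(3));p,psi=q,ps2
E
python3 - <<'E'
from push import *
for i in range(2): c=cams.capture('top');P=pegs(c);print(P)
d=cams.capture('scene')
cv2.imwrite('pics/t8.png',np.hstack([cv2.resize(c['img'][185:325,310:450],(400,400),interpolation=cv2.INTER_CUBIC),cv2.resize(d['img'][200:310,290:400],(400,400),interpolation=cv2.INTER_CUBIC)]))
plan(236.5,38.5,[.006,.013,.02,.027,.034,.04,.042],[1.5,4,6,6,5.5,5.5,5])
go(.4554,-.2951,.15,38.5)
E
```

```text
[(np.float64(-154.4), np.float64(0.116), 50.5), (np.float64(-140.0), np.float64(0.154), 133.5), (np.float64(-3.5), np.float64(0.149), 16.0)]
[(np.float64(-154.8), np.float64(0.118), 51.0), (np.float64(-139.9), np.float64(0.153), 129.0), (np.float64(-3.5), np.float64(0.149), 16.0)]
start [ 0.4616 -0.2947] contact [ 0.4579 -0.29  ]
x -0.0022 y -0.0060 turn 1.5 | al 234.2 psi 37.0 r 0.162 [ 0.452 -0.287]
x -0.0046 y -0.0132 turn 4.0 | al 229.1 psi 33.0 r 0.162 [ 0.441 -0.279]
x -0.0062 y -0.0205 turn 6.0 | al 221.4 psi 27.0 r 0.161 [ 0.424 -0.265]
x -0.0062 y -0.0276 turn 6.0 | al 210.9 psi 21.0 r 0.160 [ 0.406 -0.243]
x -0.0038 y -0.0347 turn 5.5 | al 197.8 psi 15.5 r 0.158 [ 0.39  -0.212]
x 0.0020 y -0.0406 turn 5.5 | al 182.3 psi 10.0 r 0.155 [ 0.382 -0.173]
x 0.0098 y -0.0410 turn 5.0 | al 166.0 psi 5.0 r 0.151 [ 0.384 -0.131]
t 28.4 tcp [ 0.4655 -0.1431  0.1608] psi 38.3 open 0.0006 | turn -0.2 shift x -0.1025 y 0.1127 z 0.0108
```

View pics/t8.png

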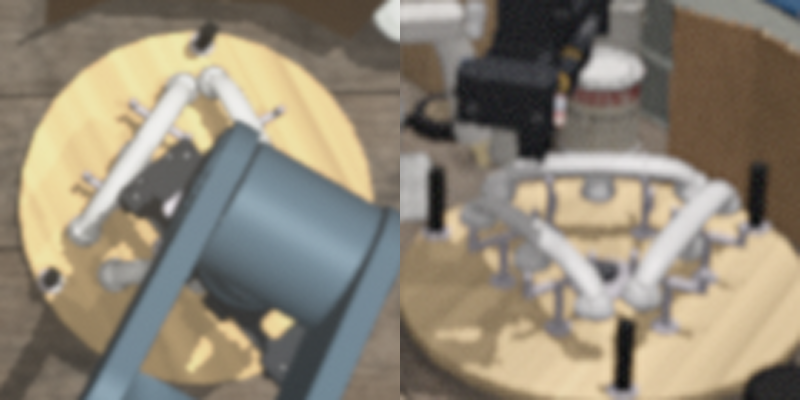

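All three handles lie across their rests and the table is still. Moving the shut fingers behind the peg.

Emit:
{"api": "apply_moves", "payload": {"moves": [-1,-0.0243,0.03,0,0,-1,-0.0243,0.03,0,0,-1,-0.0243,0.03,0,0,-1,-0.0243,0.03,0,0,-1,0,0,0,0]}}

```text
time: 28.95
tcp_pos: [0.4637, -0.302, 0.1609]
eef_rot: [0.001, 0.945, 0.326, 0.0]
ft_force: [0.7, -0.3, -0.2]
opening: 0.0005
```

Emit:
{"api": "apply_moves", "payload": {"moves": [-1,0,0,0.02,0,-1,0,0,0.02,0,-1,0,0,0,0,-1,0,0,0,0,-1,0,0,0,0]}}

```text
time: 29.45
tcp_pos: [0.4645, -0.2976, 0.1214]
eef_rot: [0.001, 0.944, 0.329, 0.0]
ft_force: [0.4, 0.1, -0.4]
opening: 0.0007
```

```bash
python3 - <<'E'
from h import *
go(.4641,-.2979,.066,38.5);print(pose()[2]['ft_force'])
E
```

```text
t 29.4 tcp [ 0.4645 -0.2976  0.1214] psi 38.4 open 0.0007 | turn -0.1 shift x -0.0005 y -0.0000 z 0.0554
[ 0.37167293  0.12973274 -0.43261945]
```

Emit:
{"api": "apply_moves", "payload": {"moves": [-1,0,0,0.02,0,-1,0,0,0.02,0,-1,0,0,0.015,0,-1,0,-0.003,0,0,-1,0,0,0,0]}}

```text
time: 29.95
tcp_pos: [0.462, -0.2949, 0.0656]
eef_rot: [-0.0, 0.944, 0.329, -0.0]
ft_force: [1.3, -0.6, -0.1]
opening: 0.0004
```

Emit:
{"api": "apply_moves", "payload": {"moves": [-1,0,-0.002,0,0,-1,0,-0.001,0,0,-1,0,-0.001,0,0,-1,0,-0.001,0,0,-1,0,0,0,0]}}

```text
time: 30.45
tcp_pos: [0.4589, -0.2911, 0.0654]
eef_rot: [0.0, 0.944, 0.329, 0.0]
ft_force: [-0.0, -0.4, -0.1]
opening: 0.0003
```

```bash
python3 - <<'E'
from h import *
go(.4579,-.29,.066,38.5);print(pose()[2]['ft_force']);
for i in range(2):print(pegs(cams.capture('top')))
d=cams.capture('scene')
cv2.imwrite('pics/t9.png',cv2.resize(d['img'][230:330,280:405],(750,600),interpolation=cv2.INTER_CUBIC))
E
```

```text
t 30.4 tcp [ 0.4589 -0.2911  0.0654] psi 38.5 open 0.0003 | turn -0.0 shift x -0.0001 y -0.0015 z -0.0006
[-0.02064017 -0.44219894 -0.0978892 ]
[(np.float64(-124.0), np.float64(0.125), 287.0), (np.float64(-3.5), np.float64(0.149), 15.0)]
[(np.float64(-124.1), np.float64(0.125), 296.5), (np.float64(-3.3), np.float64(0.149), 14.0)]
```

View pics/t9.png

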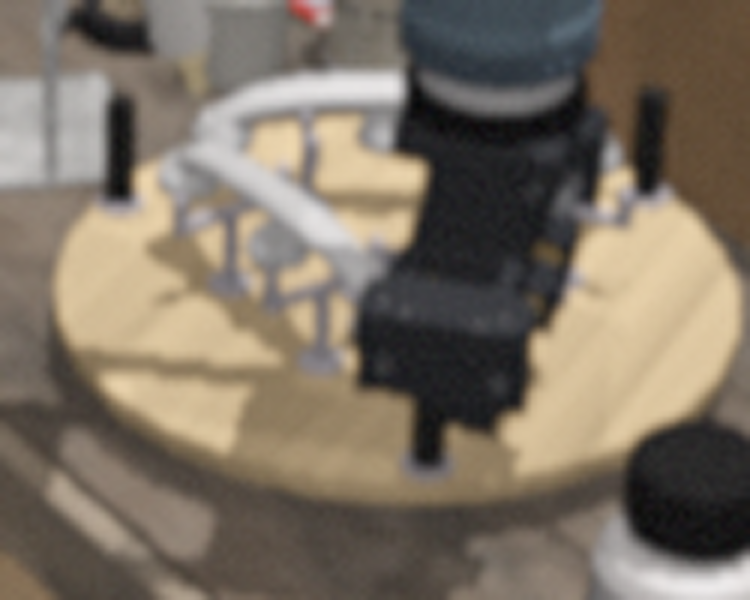

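The fingers stand just behind the peg, and nothing else is near. Now the smooth push along the arc, then out and up.

Emit:
{"api": "apply_moves", "payload": {"moves": [-1,0,-0.002,0,0,-1,-0.002,-0.006,0,1.5,-1,-0.0045,-0.013,0,4,-1,-0.006,-0.0205,0,6,-1,-0.006,-0.0275,0,6]}}

```text
time: 31.1
tcp_pos: [0.4064, -0.243, 0.0653]
eef_rot: [0.0, 0.984, 0.179, 0.0]
ft_force: [0.3, 0.1, 0.2]
opening: 0.0005
```

Emit:
{"api": "apply_moves", "payload": {"moves": [-1,-0.004,-0.0345,0,5.5,-1,0.002,-0.0405,0,5.5,-1,0.009,-0.041,0,5,-1,-0.02,-0.025,-0.035,0,-1,-0.01,-0.005,-0.045,0]}}

```text
time: 31.6
tcp_pos: [0.3471, -0.0988, 0.1427]
eef_rot: [-0.003, 0.999, 0.044, -0.004]
ft_force: [1.1, -1.5, 1.1]
opening: 0.0002
```

Emit:
{"api": "apply_moves", "payload": {"moves": [-1,0,0,-0.045,0,-1,0,0,-0.03,0,-1,0,0,0,0,-1,0,0,0,0,-1,0,0,0,0]}}

```text
time: 32.1
tcp_pos: [0.3503, -0.1025, 0.2186]
eef_rot: [-0.001, 0.999, 0.043, -0.001]
ft_force: [-1.0, 0.6, -0.3]
opening: 0.0005
```

```bash
python3 - <<'E'
from h import *
for i in range(4):
    print(pegs(cams.capture('top')),pose()[2]['time'])
print(pose()[0])
E
```

```text
[(np.float64(147.8), np.float64(0.168), 14.0), (np.float64(160.0), np.float64(0.147), 31.5), (np.float64(-64.2), np.float64(0.149), 12.0)] 32.15
[(np.float64(160.0), np.float64(0.147), 29.5)] 32.2
[(np.float64(155.7), np.float64(0.156), 53.5)] 32.25
[(np.float64(148.9), np.float64(0.167), 13.5), (np.float64(159.9), np.float64(0.147), 29.0)] 32.3
[ 0.35062649 -0.10277258  0.21894022]
```

```bash
cat > vel.py <<'E'
from h import *
def prof(t):
    c=t['img'].astype(int);c0=proj(t,[*AX,.0335]);R=61
    p=cv2.warpPolar(c.astype(np.uint8),(61,720),tuple(map(float,c0)),R,cv2.WARP_POLAR_LINEAR)
    return (cv2.cvtColor(p,cv2.COLOR_BGR2HSV)[:,14:58,1]<60).astype(np.float32).mean(1)-0
def rate(n=2):
    a=cams.capture('top');t0=pose()[2]['time'];b=cams.capture('top')
    # images .05 s apart; rows grow clockwise in image (= clockwise from above)
    A,B=prof(a),prof(b);A-=A.mean();B-=B.mean()
    s=np.arange(-40,41);k=[float(A@np.roll(B,-i)) for i in s];i=int(np.argmax(k))
    print('t',t0,'cw rate rad/s ~',round(np.radians(s[i]*.5)/.05,2),'peak',round(max(k)/float(A@A),2));return b
E
python3 - <<'E'
from vel import *
for i in range(3): rate()
E
```

```text
t 32.35 cw rate rad/s ~ 2.09 peak 0.97
t 32.45 cw rate rad/s ~ 2.09 peak 0.94
t 32.55 cw rate rad/s ~ 2.09 peak 0.95
```

Emit:
{"api": "apply_moves", "payload": {"moves": [-1,0,0,0,0,-1,0,0,0,0,-1,0,0,0,0,-1,0,0,0,0,-1,0,0,0,0]}}

```text
time: 33.1
tcp_pos: [0.3513, -0.1032, 0.2202]
eef_rot: [0.0, 0.999, 0.043, 0.0]
ft_force: [-1.1, 0.2, -0.3]
opening: 0.0006
```

Emit:
{"api": "apply_moves", "payload": {"moves": [-1,0,0,0,0,-1,0,0,0,0,-1,0,0,0,0,-1,0,0,0,0,-1,0,0,0,0]}}

```text
time: 33.6
tcp_pos: [0.3513, -0.1032, 0.2202]
eef_rot: [0.0, 0.999, 0.043, 0.0]
ft_force: [-0.2, 0.1, -0.2]
opening: 0.0004
```

Emit:
{"api": "apply_moves", "payload": {"moves": [-1,0,0,0,0,-1,0,0,0,0,-1,0,0,0,0,-1,0,0,0,0,-1,0,0,0,0]}}

```text
time: 34.1
tcp_pos: [0.3513, -0.1032, 0.2202]
eef_rot: [-0.0, 0.999, 0.043, 0.0]
ft_force: [0.1, 0.1, -0.9]
opening: 0.0004
```

```bash
cat >> vel.py <<'E'
def longrate():
    """rate over 0.25 s"""
    F=[];T=[]
    for i in range(6): F.append(prof(cams.capture('top')));T.append(pose()[2]['time'])
    A,B=F[0]-F[0].mean(),F[-1]-F[-1].mean();s=np.arange(-100,101);k=[float(A@np.roll(B,-i)) for i in s];i=int(np.argmax(k))
    print('t',T[0],'rate',round(np.radians(s[i]*.5)/(T[-1]-T[0]),3),'peak',round(max(k)/float(A@A),2))
E
python3 - <<'E'
from vel import *
longrate()
E
```

```text
t 34.15 rate -0.035 peak 0.77
```

```bash
python3 - <<'E'
from vel import *
rate();b=rate()
fs=[b]+[cams.capture('top') for i in range(4)]
c0=proj(b,[*AX,.0335]).round().astype(int);print(c0)
cr=lambda f:cv2.resize(f['img'][c0[1]-65:c0[1]+65,c0[0]-65:c0[0]+65],(400,400),interpolation=cv2.INTER_CUBIC)
cv2.imwrite('pics/v.png',np.hstack([cr(fs[0]),cr(fs[-1])]))
E
```

```text
t 34.45 cw rate rad/s ~ 1.4 peak 0.97
t 34.55 cw rate rad/s ~ 1.57 peak 0.96
[378 256]
```

View pics/v.png

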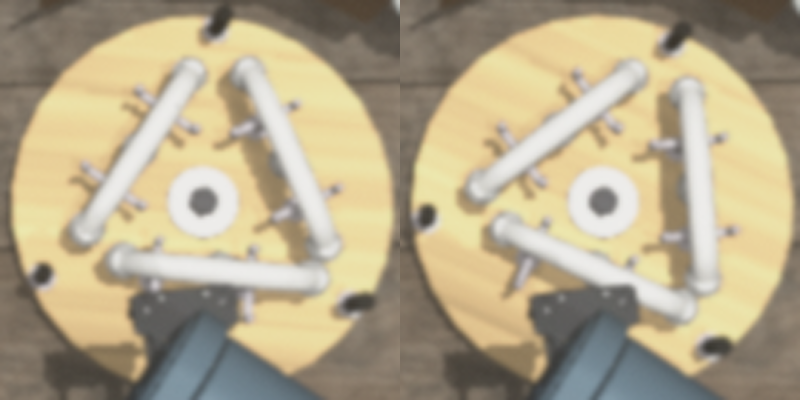

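The table coasts cleanly: about 1.5 rad/s at t = 34.5, and above 1 rad/s since about 31.5, with all three handles on their rests. I'll let it run on while the hand goes high to the pot and winds its wrist to the start of the unscrewing range.

Emit:
{"api": "apply_moves", "payload": {"moves": [-1,0,0,0,0,-1,0,0,0,0,-1,0,0,0,0,-1,0,0,0,0,-1,0.0115,0.0467,0,0]}}

```text
time: 35.3
tcp_pos: [0.3662, -0.1459, 0.22]
eef_rot: [-0.001, 0.999, 0.045, 0.0]
ft_force: [0.8, 0.4, -0.2]
opening: 0.0005
```

Emit:
{"api": "apply_moves", "payload": {"moves": [0.95,0.0115,0.0467,0,0,0.95,0.0115,0.0467,0,0,0.95,0.0115,0.0467,0,0,0.95,0.0115,0.0467,0,0,0.95,0.0115,0.0467,0,0]}}

```text
time: 35.8
tcp_pos: [0.4446, -0.3783, 0.2198]
eef_rot: [-0.0, 0.999, 0.043, -0.0]
ft_force: [0.7, -0.7, -0.1]
opening: 0.0385
```

Emit:
{"api": "apply_moves", "payload": {"moves": [0.95,0.0115,0.0467,0,0,0.95,0,0,0,8.3,0.95,0,0,0,8.3,0.95,0,0,0,8.3,0.95,0,0,0,8.3]}}

```text
time: 36.3
tcp_pos: [0.4596, -0.422, 0.2196]
eef_rot: [-0.0, 0.969, -0.247, -0.0]
ft_force: [-0.7, 0.1, 0.2]
opening: 0.0784
```

Emit:
{"api": "apply_moves", "payload": {"moves": [0.95,0,0,0,8.3,0.95,0,0,0,8.3,0.95,0,0,0,8.3,0.95,0,0,0,8.3,0.95,0,0,0,8.3]}}

```text
time: 36.8
tcp_pos: [0.4597, -0.4219, 0.2199]
eef_rot: [-0.0, 0.819, -0.574, -0.0]
ft_force: [0.2, -0.0, -0.5]
opening: 0.0859
```

Emit:
{"api": "apply_moves", "payload": {"moves": [0.95,0,0,0,8.3,0.95,0,0,0,8.3,0.95,0,0,0,8.3,0.95,0,0,0,8.3,0.95,0,0,0,8.3]}}

```text
time: 37.3
tcp_pos: [0.4597, -0.4219, 0.2199]
eef_rot: [-0.0, -0.562, 0.827, 0.0]
ft_force: [-1.0, -0.3, 0.1]
opening: 0.0861
```

Emit:
{"api": "apply_moves", "payload": {"moves": [0.95,0,0,0,8.3,0.95,0,0,0,8.3,0.95,0,0,0,8.3,0.95,0,0,0,8.3,0.95,0,0,0,8.3]}}

```text
time: 37.8
tcp_pos: [0.4597, -0.4219, 0.2199]
eef_rot: [-0.0, -0.233, 0.973, 0.0]
ft_force: [0.1, 0.6, -0.5]
opening: 0.0857
```

Emit:
{"api": "apply_moves", "payload": {"moves": [0.95,0,0,0,8.3,0.95,0,0,0,8.3,0.95,0,0,0,8.3,0.95,0,0,0,8.3,0.95,0,0,0,8.3]}}

```text
time: 38.3
tcp_pos: [0.4597, -0.4218, 0.2199]
eef_rot: [-0.0, 0.127, 0.992, 0.0]
ft_force: [0.0, -0.2, 0.2]
opening: 0.0858
```

```bash
python3 - <<'E'
from h import *
go(.460,-.422,.098);print(pose()[2]['qpos'])
E
```

```text
t 38.3 tcp [ 0.4597 -0.4218  0.2199] psi 165.4 open 0.0858 | turn -0.0 shift x -0.0003 y -0.0001 z 0.1219
[-9.32447222e-01  3.04152539e-01  1.49583700e+00 -2.07971623e-06
  1.34212925e+00  2.46371235e+00]
```

Emit:
{"api": "apply_moves", "payload": {"moves": [0.95,0,0,0.03,8.5,0.95,0,0,0.03,8.5,0.95,0,0,0.03,8.5,0.95,0,0,0.02,0,0.95,0,0,0.011,0]}}

```text
time: 38.8
tcp_pos: [0.4589, -0.4208, 0.0966]
eef_rot: [-0.002, 0.34, 0.94, 0.001]
ft_force: [-0.4, 0.5, -0.8]
opening: 0.0859
```

Emit:
{"api": "apply_moves", "payload": {"moves": [0.3,0,0,0,0,-1,0,0,0,0,-1,0,0,0,0,-1,0,0,0,0,-1,0,0,0,0], "newtons": 20}}

```text
time: 39.3
tcp_pos: [0.4596, -0.422, 0.1006]
eef_rot: [-0.0, 0.34, 0.941, -0.0]
ft_force: [-3.7, 3.2, 7.0]
opening: 0.0574
```

```bash
python3 - <<'E'
from h import *
go(.460,-.422,.098);s=pose()[2];print(s['qpos'][5],s['ft_force'],s['moment'])
E
```

```text
t 39.3 tcp [ 0.4596 -0.422   0.1006] psi 140.3 open 0.0574 | turn -0.0 shift x -0.0003 y 0.0003 z 0.0026
2.90268014881114 [-3.67347054  3.21948654  6.96811843] [0.66457194 0.66375995 0.02223548]
```

Emit:
{"api": "apply_moves", "payload": {"moves": [-1,0,0,-0.00017,-8.5,-1,0,0,-0.00017,-8.5,-1,0,0,-0.00017,-8.5,-1,0,0,-0.00017,-8.5,-1,0,0,-0.00017,-8.5]}}

```text
time: 39.8
tcp_pos: [0.4587, -0.4218, 0.1006]
eef_rot: [-0.001, -0.027, 1.0, 0.0]
ft_force: [-5.5, 2.8, 3.2]
opening: 0.0576
```

Emit:
{"api": "apply_moves", "payload": {"moves": [-1,0,0,-0.00017,-8.5,-1,0,0,-0.00017,-8.5,-1,0,0,-0.00017,-8.5,-1,0,0,-0.00017,-8.5,-1,0,0,-0.00017,-8.5]}}

```text
time: 40.3
tcp_pos: [0.458, -0.4221, 0.1012]
eef_rot: [-0.001, -0.387, 0.922, 0.001]
ft_force: [-8.4, 0.7, 2.9]
opening: 0.0577
```

```bash
python3 - <<'E'
from h import *
go(.460,-.422,.098);s=pose()[2];print(s['qpos'][5],s['ft_force'],s['moment'])
E
```

```text
t 40.3 tcp [ 0.458  -0.4221  0.1012] psi -134.4 open 0.0577 | turn -0.0 shift x -0.0014 y -0.0014 z 0.0032
1.4133151686367453 [-8.41034084  0.73331844  2.88434023] [ 0.12961477  1.31440878 -0.08188853]
```

The lid turns easily. The side force says the pot axis is about 2 mm nearer -x, so I'll correct that while turning.

Emit:
{"api": "apply_moves", "payload": {"moves": [-1,0.0015,0.0015,-0.00017,-8.5,-1,0,0,-0.00017,-8.5,-1,0,0,-0.00017,-8.5,-1,0,0,-0.00017,-8.5,-1,0,0,-0.00017,-8.5]}}

```text
time: 40.8
tcp_pos: [0.4576, -0.4226, 0.1025]
eef_rot: [-0.0, -0.695, 0.719, -0.001]
ft_force: [-1.4, -1.0, 0.0]
opening: 0.0575
```

Emit:
{"api": "apply_moves", "payload": {"moves": [-1,0,0,-0.00017,-8.5,-1,0,0,-0.00017,-8.5,-1,0,0,-0.00017,-8.5,-1,0,0,-0.00017,-8.5,-1,0,0,-0.00017,-8.5]}}

```text
time: 41.3
tcp_pos: [0.4578, -0.4231, 0.1035]
eef_rot: [0.001, 0.909, -0.418, 0.001]
ft_force: [-0.2, -1.4, -0.8]
opening: 0.0575
```

Emit:
{"api": "apply_moves", "payload": {"moves": [-1,0,0,-0.00017,-8.5,-1,0,0,-0.00017,-8.5,-1,0,0,-0.00017,-8.5,-1,0,0,-0.00017,-8.5,-1,0,0,-0.00017,-8.5]}}

```text
time: 41.8
tcp_pos: [0.4584, -0.4234, 0.1046]
eef_rot: [0.002, 0.998, -0.06, 0.001]
ft_force: [1.8, -2.9, -0.9]
opening: 0.0575
```

Emit:
{"api": "apply_moves", "payload": {"moves": [-1,0,0,-0.00017,-8.5,-1,0,0,-0.00017,-8.5,-1,0,0,-0.00017,-8.5,-1,0,0,-0.00017,-8.5,-1,0,0,-0.00017,-8.5]}}

```text
time: 42.3
tcp_pos: [0.4589, -0.4232, 0.1056]
eef_rot: [0.002, 0.952, 0.306, 0.001]
ft_force: [3.3, -2.2, -1.1]
opening: 0.0577
```

Emit:
{"api": "apply_moves", "payload": {"moves": [-1,0,0,-0.00017,-8.5,-1,0,0,-0.00017,-8.5,-1,0,0,-0.00017,-8.5,-1,0,0,-0.00017,-8.5,-1,0,0,-0.00017,-8.5]}}

```text
time: 42.8
tcp_pos: [0.4591, -0.4227, 0.1064]
eef_rot: [0.002, 0.777, 0.63, 0.001]
ft_force: [4.0, -0.7, -1.3]
opening: 0.0574
```

Emit:
{"api": "apply_moves", "payload": {"moves": [-1,0,0,-0.00017,-8.5,-1,0,0,-0.00017,-8.5,-1,0,0,-0.00017,-8.5,-1,0,0,-0.00017,-8.5,-1,0,0,0,0]}}

```text
time: 43.3
tcp_pos: [0.459, -0.4224, 0.1068]
eef_rot: [0.002, 0.56, 0.828, 0.0]
ft_force: [5.6, 0.0, -0.6]
opening: 0.0574
```

```bash
python3 - <<'E'
from h import *
go(.458,-.422,.098);s=pose()[2];print(s['qpos'][5],s['ft_force'],s['moment'])
c=cams.capture('scene');g=c['img'];
m=(g[285:345,370:425].max(2)<55).astype(np.uint8);print('dark',m.sum())
E
```

```text
t 43.3 tcp [ 0.459  -0.4224  0.1068] psi 111.8 open 0.0574 | turn -0.0 shift x 0.0007 y -0.0008 z 0.0088
-2.887158923612527 [ 5.57082207  0.03176578 -0.57208925] [ 0.06733892 -0.96708773  0.02124309]
dark 887
```

Stroke 1 is done: 331°, rising 6.5 mm. Opening, rewinding the wrist and regripping.

Emit:
{"api": "apply_moves", "payload": {"moves": [0.9,0,0,0,0,0.9,0,0,0,0,0.9,0,0,0,0,0.9,0,0,0,0,0.9,0,0.001,0,8.5]}}

```text
time: 43.85
tcp_pos: [0.4582, -0.4216, 0.1057]
eef_rot: [-0.0, 0.622, 0.783, -0.0]
ft_force: [0.5, 0.5, 0.7]
opening: 0.084
```

Emit:
{"api": "apply_moves", "payload": {"moves": [0.9,0,0,0,8.5,0.9,0,0,0,8.5,0.9,0,0,0,8.5,0.9,0,0,0,8.5,0.9,0,0,0,8.5]}}

```text
time: 44.35
tcp_pos: [0.4583, -0.4216, 0.1057]
eef_rot: [-0.0, 0.864, 0.503, -0.0]
ft_force: [0.5, -0.6, 0.3]
opening: 0.0832
```

Emit:
{"api": "apply_moves", "payload": {"moves": [0.9,0,0,0,8.5,0.9,0,0,0,8.5,0.9,0,0,0,8.5,0.9,0,0,0,8.5,0.9,0,0,0,8.5]}}

```text
time: 44.85
tcp_pos: [0.4583, -0.4216, 0.1057]
eef_rot: [-0.0, 0.988, 0.155, -0.0]
ft_force: [-0.0, 0.2, -1.0]
opening: 0.0835
```

Emit:
{"api": "apply_moves", "payload": {"moves": [0.9,0,0,0,8.5,0.9,0,0,0,8.5,0.9,0,0,0,8.5,0.9,0,0,0,8.5,0.9,0,0,0,8.5]}}

```text
time: 45.35
tcp_pos: [0.4583, -0.4216, 0.1057]
eef_rot: [-0.0, 0.977, -0.213, -0.0]
ft_force: [-0.1, -0.3, -0.2]
opening: 0.0836
```

Emit:
{"api": "apply_moves", "payload": {"moves": [0.9,0,0,0,8.5,0.9,0,0,0,8.5,0.9,0,0,0,8.5,0.9,0,0,0,8.5,0.9,0,0,0,8.5]}}

```text
time: 45.85
tcp_pos: [0.4583, -0.4216, 0.1057]
eef_rot: [0.0, 0.833, -0.553, -0.0]
ft_force: [-0.1, 0.4, -0.1]
opening: 0.084
```

Emit:
{"api": "apply_moves", "payload": {"moves": [0.9,0,0,0,8.5,0.9,0,0,0,8.5,0.9,0,0,0,8.5,0.9,0,0,0,8.5,0.9,0,0,0,8.5]}}

```text
time: 46.35
tcp_pos: [0.4583, -0.4216, 0.1057]
eef_rot: [-0.0, -0.576, 0.817, 0.0]
ft_force: [0.5, -0.5, -0.0]
opening: 0.0842
```

Emit:
{"api": "apply_moves", "payload": {"moves": [0.9,0,0,0,8.5,0.9,0,0,0,8.5,0.9,0,0,0,8.5,0.9,0,0,0,8.5,0.9,0,0,0,8.5]}}

```text
time: 46.85
tcp_pos: [0.4583, -0.4216, 0.1057]
eef_rot: [-0.0, -0.241, 0.971, 0.0]
ft_force: [0.4, -0.7, -0.2]
opening: 0.0833
```

Emit:
{"api": "apply_moves", "payload": {"moves": [0.9,0,0,0,8.5,0.9,0,0,0,8.5,0.9,0,0,0,8.5,0.9,0,0,0,8.5,0.9,0,0,0,8.5]}}

```text
time: 47.35
tcp_pos: [0.4583, -0.4216, 0.1057]
eef_rot: [-0.0, 0.127, 0.992, 0.0]
ft_force: [-0.7, 0.1, -0.4]
opening: 0.0837
```

Emit:
{"api": "apply_moves", "payload": {"moves": [0.9,0,0,0,8.5,0.9,0,0,0,8.5,0.9,0,0,0,8.5,0.9,0,0,0,0,0.9,0,0,0,0]}}

```text
time: 47.85
tcp_pos: [0.4584, -0.4216, 0.1057]
eef_rot: [-0.0, 0.338, 0.941, 0.0]
ft_force: [-0.1, 0.1, 0.3]
opening: 0.0839
```

```bash
python3 - <<'E'
from h import *
go(.459,-.4225,.1065);s=pose()[2];print(s['qpos'][5],s['ft_force'],s['moment'])
E
```

```text
t 47.9 tcp [ 0.4584 -0.4216  0.1057] psi 140.5 open 0.0839 | turn -0.0 shift x -0.0011 y -0.0003 z -0.0008
2.8979029216100836 [-0.13259662  0.05296018  0.31038215] [ 0.0893696  -0.11627411 -0.02999588]
```

Emit:
{"api": "apply_moves", "payload": {"moves": [0.3,0,0,0,0,-1,0,0,0,0,-1,0,0,0,0,-1,0,0,0,0,-1,0,0,0,0], "newtons": 20}}

```text
time: 48.35
tcp_pos: [0.4587, -0.4216, 0.1059]
eef_rot: [0.0, 0.34, 0.941, -0.0]
ft_force: [1.4, -1.4, -0.6]
opening: 0.0577
```

Emit:
{"api": "apply_moves", "payload": {"moves": [-1,0,0,-0.00017,-8.5,-1,0,0,-0.00017,-8.5,-1,0,0,-0.00017,-8.5,-1,0,0,-0.00017,-8.5,-1,0,0,-0.00017,-8.5]}}

```text
time: 48.85
tcp_pos: [0.4584, -0.4214, 0.1067]
eef_rot: [-0.0, -0.027, 1.0, 0.0]
ft_force: [-0.6, -0.2, 1.3]
opening: 0.0578
```

Emit:
{"api": "apply_moves", "payload": {"moves": [-1,0,0,-0.00017,-8.5,-1,0,0,-0.00017,-8.5,-1,0,0,-0.00017,-8.5,-1,0,0,-0.00017,-8.5,-1,0,0,-0.00017,-8.5]}}

```text
time: 49.35
tcp_pos: [0.4581, -0.4218, 0.1075]
eef_rot: [-0.0, -0.388, 0.922, -0.0]
ft_force: [-1.2, -2.2, 0.3]
opening: 0.0575
```

Emit:
{"api": "apply_moves", "payload": {"moves": [-1,0,0,-0.00017,-8.5,-1,0,0,-0.00017,-8.5,-1,0,0,-0.00017,-8.5,-1,0,0,-0.00017,-8.5,-1,0,0,-0.00017,-8.5]}}

```text
time: 49.85
tcp_pos: [0.4579, -0.4225, 0.1085]
eef_rot: [-0.001, -0.695, 0.719, -0.0]
ft_force: [-2.7, -4.1, -0.2]
opening: 0.0576
```

Emit:
{"api": "apply_moves", "payload": {"moves": [-1,0,0,-0.00017,-8.5,-1,0,0,-0.00017,-8.5,-1,0,0,-0.00017,-8.5,-1,0,0,-0.00017,-8.5,-1,0,0,-0.00017,-8.5]}}

```text
time: 50.35
tcp_pos: [0.4581, -0.423, 0.1096]
eef_rot: [0.001, 0.908, -0.418, 0.0]
ft_force: [-1.3, -4.5, -0.2]
opening: 0.0574
```

```bash
python3 - <<'E'
from h import *
go(.459,-.4225,.1065);s=pose()[2];print(s['qpos'][5],s['ft_force'],s['moment'])
E
```

```text
t 50.4 tcp [ 0.4581 -0.423   0.1096] psi -49.4 open 0.0574 | turn -0.0 shift x 0.0002 y -0.0010 z 0.0031
-0.07174886913704583 [-1.30219744 -4.49224483 -0.21370982] [-0.73016555  0.21495181 -0.04926072]
```

19 more rows of turning (161°).

Emit:
{"api": "apply_moves", "payload": {"moves": [-1,0,0,-0.00017,-8.5,-1,0,0,-0.00017,-8.5,-1,0,0,-0.00017,-8.5,-1,0,0,-0.00017,-8.5,-1,0,0,-0.00017,-8.5]}}

```text
time: 50.85
tcp_pos: [0.4586, -0.4231, 0.1106]
eef_rot: [0.002, 0.998, -0.06, 0.001]
ft_force: [0.6, -3.6, -1.6]
opening: 0.0579
```

Emit:
{"api": "apply_moves", "payload": {"moves": [-1,0,0,-0.00017,-8.5,-1,0,0,-0.00017,-8.5,-1,0,0,-0.00017,-8.5,-1,0,0,-0.00017,-8.5,-1,0,0,-0.00017,-8.5]}}

```text
time: 51.35
tcp_pos: [0.459, -0.4229, 0.1115]
eef_rot: [0.002, 0.952, 0.306, 0.0]
ft_force: [1.8, -3.2, -1.8]
opening: 0.0573
```

Emit:
{"api": "apply_moves", "payload": {"moves": [-1,0,0,-0.00017,-8.5,-1,0,0,-0.00017,-8.5,-1,0,0,-0.00017,-8.5,-1,0,0,-0.00017,-8.5,-1,0,0,-0.00017,-8.5]}}

```text
time: 51.85
tcp_pos: [0.4592, -0.4224, 0.1123]
eef_rot: [0.001, 0.777, 0.63, 0.0]
ft_force: [1.8, -1.7, -0.8]
opening: 0.0576
```

Emit:
{"api": "apply_moves", "payload": {"moves": [-1,0,0,-0.00017,-8.5,-1,0,0,-0.00017,-8.5,-1,0,0,-0.00017,-8.5,-1,0,0,-0.00017,-8.5,-1,0,0,0,0]}}

```text
time: 52.35
tcp_pos: [0.4589, -0.422, 0.1127]
eef_rot: [0.001, 0.56, 0.828, -0.0]
ft_force: [0.9, -2.1, -1.0]
opening: 0.0579
```

```bash
python3 - <<'E'
from h import *
go(.459,-.4225,.1065);s=pose()[2];print(s['qpos'][5],s['ft_force'],s['moment'])
E
```

```text
t 52.4 tcp [ 0.4589 -0.422   0.1127] psi 111.8 open 0.0579 | turn -0.0 shift x -0.0005 y -0.0001 z 0.0062
-2.885684971377355 [ 0.88543221 -2.06872545 -0.95070478] [-0.31167988 -0.38918271 -0.03067069]
```

662° turned in all. A gentle test lift.

Emit:
{"api": "apply_moves", "payload": {"moves": [-1,0,0,-0.001,0,-1,0,0,-0.001,0,-1,0,0,-0.001,0,-1,0,0,0,0,-1,0,0,0,0]}}

```text
time: 52.85
tcp_pos: [0.4588, -0.4218, 0.1156]
eef_rot: [0.0, 0.561, 0.828, -0.0]
ft_force: [4.2, -2.9, -2.8]
opening: 0.0578
```

Emit:
{"api": "apply_moves", "payload": {"moves": [-1,0,0,-0.002,0,-1,0,0,-0.003,0,-1,0,0,-0.004,0,-1,0,0,-0.004,0,-1,0,0,-0.004,0]}}

```text
time: 53.35
tcp_pos: [0.4581, -0.421, 0.1326]
eef_rot: [-0.001, 0.561, 0.828, 0.0]
ft_force: [0.2, -0.7, 0.4]
opening: 0.0578
```

Emit:
{"api": "apply_moves", "payload": {"moves": [-1,0,0,-0.006,0,-1,0,0,-0.008,0,-1,0,0,-0.008,0,-1,0,0,-0.01,0,-1,0,0,-0.01,0]}}

```text
time: 53.85
tcp_pos: [0.4586, -0.4216, 0.1755]
eef_rot: [0.0, 0.561, 0.828, -0.0]
ft_force: [0.5, 0.0, -0.2]
opening: 0.0578
```

```bash
python3 - <<'E'
from h import *
print(pose()[2]['ft_force'],pose()[2]['moment'])
go(.5653,-.4128,.11)
E
```

```text
[ 0.4610176   0.04316007 -0.1539465 ] [ 0.12881061 -0.14514188 -0.00639526]
t 53.9 tcp [ 0.4586 -0.4216  0.1755] psi 111.8 open 0.0578 | turn -0.0 shift x -0.0314 y 0.1024 z 0.0655
```

The lid is free and held. I'll turn the jaws along the tray's short side, so the body clears the pot, and carry the lid over the empty half.

Emit:
{"api": "apply_moves", "payload": {"moves": [-1,0,0,0,8.25,-1,0,0,0,8.25,-1,-0.0003,0.0357,0,0,-1,-0.0003,0.0357,0,0,-1,-0.0003,0.0357,0,0]}}

```text
time: 54.35
tcp_pos: [0.5664, -0.4128, 0.1755]
eef_rot: [0.0, 0.674, 0.739, -0.0]
ft_force: [-0.5, -0.7, -0.9]
opening: 0.0576
```

Emit:
{"api": "apply_moves", "payload": {"moves": [-1,0,0,0,0,-1,0,0,0.03,0,-1,0,0,0.03,0,-1,0,0,0.02,0,-1,0,0,0,0]}}

```text
time: 54.85
tcp_pos: [0.5627, -0.4109, 0.0908]
eef_rot: [-0.004, 0.674, 0.739, 0.0]
ft_force: [-0.3, -0.4, -1.0]
opening: 0.0577
```

```bash
python3 - <<'E'
from h import *
go(.5653,-.4128,.016,95.3)
E
```

```text
t 54.9 tcp [ 0.5627 -0.4109  0.0908] psi 95.2 open 0.0577 | turn -0.1 shift x -0.0021 y 0.0025 z 0.0748
```

Emit:
{"api": "apply_moves", "payload": {"moves": [-1,-0.002,0.0025,0.02,0,-1,0,0,0.02,0,-1,0,0,0.015,0,-1,0,0,0.012,0,-1,0,0,0.004,0]}}

```text
time: 55.35
tcp_pos: [0.5673, -0.4141, 0.0226]
eef_rot: [-0.001, 0.674, 0.739, 0.0]
ft_force: [-0.5, 0.2, -1.4]
opening: 0.0575
```

Emit:
{"api": "apply_moves", "payload": {"moves": [-1,0,0,0.002,0,-1,0,0,0.001,0,-1,0,0,0,0,-1,0,0,0,0,-1,0,0,0,0]}}

```text
time: 55.85
tcp_pos: [0.5682, -0.4146, 0.021]
eef_rot: [0.0, 0.674, 0.739, -0.0]
ft_force: [-0.3, -0.3, -0.4]
opening: 0.0578
```

```bash
python3 - <<'E'
from h import *
go(.5653,-.4128,.015,95.3);print(pose()[2]['ft_force'])
E
```

```text
t 55.9 tcp [ 0.5682 -0.4146  0.021 ] psi 95.3 open 0.0578 | turn -0.0 shift x 0.0020 y -0.0027 z 0.0060
[-0.25946537 -0.29692906 -0.40896746]
```

Emit:
{"api": "apply_moves", "payload": {"moves": [-1,0.002,-0.002,0.003,0,-1,0,0,0.003,0,-1,0,0,0,0,-1,0,0,0,0,-1,0,0,0,0], "newtons": 6}}

```text
time: 56.35
tcp_pos: [0.5658, -0.4126, 0.0144]
eef_rot: [0.0, 0.674, 0.739, 0.0]
ft_force: [0.1, 0.8, -0.7]
opening: 0.0583
```

Emit:
{"api": "apply_moves", "payload": {"moves": [0.4,0,0,0,0,0.5,0,0,0,0,0.5,0,0,0,0,0.5,0,0,0,0,0.5,0,0,0,0]}}

```text
time: 56.85
tcp_pos: [0.5658, -0.4126, 0.0145]
eef_rot: [0.0, 0.674, 0.739, 0.0]
ft_force: [0.5, 0.2, 0.3]
opening: 0.0659
```

Emit:
{"api": "apply_moves", "payload": {"moves": [0.55,0,0,-0.005,0,0.55,0,0,-0.015,0,0.55,0,0,-0.04,0,0.55,0,0,-0.045,0,0.55,0,0,-0.045,0]}}

```text
time: 57.35
tcp_pos: [0.5657, -0.4125, 0.1672]
eef_rot: [0.0, 0.674, 0.739, -0.0]
ft_force: [0.8, -0.2, -0.3]
opening: 0.0683
```

Emit:
{"api": "apply_moves", "payload": {"moves": [0.55,0,-0.045,-0.03,0,0.55,0,-0.045,0,0,0.55,0,-0.045,0,0,0.55,0,-0.045,0,0,0.55,0,-0.045,0,0]}}

```text
time: 57.85
tcp_pos: [0.3436, -0.433, 0.1939]
eef_rot: [0.001, 0.674, 0.739, -0.0]
ft_force: [0.5, -0.8, -0.4]
opening: 0.0684
```

```bash
python3 - <<'E'
from vel import *
c=cams.capture('top');b=cams.capture('scene');print(pose()[0],pose()[2]['time'])
print(pegs(c));rate()
m=(c['img'][215:312,445:515].max(2)<60).astype(np.uint8)
for k in cv2.findContours(m,cv2.RETR_EXTERNAL,cv2.CHAIN_APPROX_NONE,offset=(445,215))[0]:
    if cv2.contourArea(k)>60:
        (u,v),r=cv2.minEnclosingCircle(k);print((u,v),r,onz(c,u,v,.034),'want',.5653,-.4128)
A=cv2.resize(c['img'][185:325,310:515],(586,400),interpolation=cv2.INTER_CUBIC);A=cv2.resize(A,(440,300));B=cv2.resize(b['img'][200:350,280:460],(360,300))
cv2.imwrite('pics/end.png',np.hstack([A,B]))
E
```

```text
[ 0.34101458 -0.43348228  0.19351324] 57.95
[(np.float64(-11.3), np.float64(0.149), 15.0)]
t 58.0 cw rate rad/s ~ 0.0 peak 1.0
```

The viewer's limit is reached, so I'll check the lid numerically in both views.

```bash
python3 - <<'E'
from h import *
from vel import rate
t=cams.capture('top');s=cams.capture('scene');E=[]
for n,c in(('top',t),('scene',s)):
    u0=proj(c,[.5655,-.4127,.034]);x,y=u0.round().astype(int);w=32
    g=c['img'][y-w:y+w,x-w:x+w].max(2);m=(g<85).astype(np.uint8)
    print(n,u0.round(1),'min',g.min())
    for k in cv2.findContours(m,cv2.RETR_EXTERNAL,cv2.CHAIN_APPROX_NONE,offset=(int(x-w),int(y-w)))[0]:
        if cv2.contourArea(k)>40:
            e=cv2.fitEllipse(k);print(' area',cv2.contourArea(k),np.round(e[0],1),np.round(e[1],1),onz(c,*e[0],.034 if n=='top' else .018).round(4))
# seated handles: white blobs on the disc
g=t['img'].astype(int);m=((g.min(2)>140)&(g.max(2)-g.min(2)<45)).astype(np.uint8)
m[:,:315]=0;m[:,442:]=0;m[:192]=0;m[320:]=0
for k in cv2.findContours(m,cv2.RETR_EXTERNAL,cv2.CHAIN_APPROX_NONE)[0]:
    if cv2.contourArea(k)>200:
        r=cv2.minAreaRect(k);X=onz(t,*r[0],.1)[:2]-AX;print('handle',np.round(r[1],0),'r %.3f ang %.1f'%(np.hypot(*X),np.degrees(np.arctan2(X[1],X[0]))))
rate()
E
```

```text
top [480.9 243. ] min 60
 area 298.5 [478.4 243.8] [18.  21.3] [ 0.5635 -0.4062  0.034 ]
scene [422.7 319.4] min 12
 area 68.5 [400.2 345.6] [ 7.7 17.8] [ 0.4637 -0.4414  0.018 ]
 area 341.5 [421.7 324.3] [20.6 21.6] [ 0.5658 -0.4114  0.018 ]
 area 44.5 [447.1 312. ] [ 4.4 18.6] [ 0.6578 -0.4119  0.018 ]
 area 61.5 [430.5 295.5] [ 8.6 14.7] [ 0.6783 -0.3334  0.018 ]
handle [73. 25.] r 0.069 ang 168.0
handle [22. 23.] r 0.010 ang 128.9
handle [89. 64.] r 0.035 ang 2.4
t 58.2 cw rate rad/s ~ 0.0 peak 1.0
```

```bash
python3 - <<'E'
from h import *
from station import close_job
t=cams.capture('top')
g=t['img'].astype(int);m=((g.min(2)>140)&(g.max(2)-g.min(2)<45))
v,u=np.nonzero(m[190:322,312:445]);P=np.array([onz(t,a+312,b+190,.1)[:2] for a,b in zip(u,v)])-AX
for f in(48.7,168.7,-71.3):
    a=np.radians(f);r=P@[np.cos(a),np.sin(a)];l=P@[-np.sin(a),np.cos(a)]
    k=(abs(r-.068)<.02)&(abs(l)<.11);print(f,'radial mid %.3f'%np.median(r[k]),'length span',np.percentile(l[k],[1,99]).round(3),k.sum())
print(pegs(t),pose()[2]['ft_force'],pose()[2]['time'])
close_job()
E
```

```text
48.7 radial mid 0.070 length span [-0.105  0.09 ] 786
168.7 radial mid 0.069 length span [-0.086  0.087] 742
-71.3 radial mid 0.060 length span [-0.075  0.098] 658
[(np.float64(-11.3), np.float64(0.149), 15.0)] [-0.16687669  0.02728662  0.21990543] 58.3
the job is handed in; nothing more can be done
```

The job is handed in; `close_job` gave no verdict. All three handles were laid across the three rests and the turntable spin was done. The lid was then unscrewed over two wrist strokes (662°) and set in the empty half of the tray.

**Last checks at t = 58 s**
- **Turntable:** still, with no measurable rotation between frames and a peg holding at -11.3°.
- **Handles:** their mid-lines lie 60, 69 and 70 mm from the axis against the nominal 68 mm, and they lie along the rests to within about 12 mm. The top view runs the ends of two handles together, so those two readings are rough.
- **Lid:** at about (0.564, -0.409), roughly 4 mm from the middle of the empty half. It looks round in both views, so I take it to be flat.
- **Arm:** hand about 0.19 m above the bench, clear of everything.

**Spin:** the table coasted at about 2.1 rad/s at t = 32.4 s and about 1.5 rad/s at t = 34.5 s. The hand had left by about t = 31.6 s, so it was still well above 1 rad/s after three seconds.

**What went wrong or disagreed**
- Letting go of handle 2 set the table coasting on its own. It stopped before I placed handle 1, and both handles stayed on their rests.
- One speed reading over 0.25 s gave a false value near zero. The frame-to-frame rate and a picture pair contradicted it.
- The viewer's picture limit was reached, so the final check is from image measurements only. It did not measure the tape roll or the cup, which the arm was never near.

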